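# Move the charged pack from the charger into the work lamp

## Robot

A 6-joint arm with a two-finger parallel gripper is mounted at the origin on the work surface. World frame = base frame: x ahead of the robot, y to its left, z up, the work surface at z = 0. Lengths are in m, angles in rad, forces in N, time in s.
With the tool pointing down it reaches from about 0.4 to 0.925 m from the base axis. Payload 3.4 kg.
Tool frame: the origin (TCP) lies midway between the tips of the shut fingers; the grasp point (between the pads) lies 19 mm behind it (r.grip_depth is the distance from the TCP to the grasp point, in m); x points along the fingers, y is the direction in which the jaws open and shut, and the axes are right-handed (so a half turn about x gives the same grasp; the last joint's range is limited). The gripper opens to 85 mm and grips with 20 to 120 N. Pads are 22 mm wide; open, the fingers measure 114 mm over their backs; the gripper's body (76 mm by 85 mm) begins 54 mm behind the grasp point. The pads swing forward as they close: fully open they stand 13 mm farther back than shut.
Start: joints at [-1.204, 0.307, 1.506, -0, 1.328, -0.073], TCP at [0.245, -0.52, 0.231] pointing down, gripper open.
Joint ranges: [-3.12, 3.12], [-1.05, 2.28], [0.14, 2.33], [-1.42, 4.57], [0.1, 2.73], [-2.68, 2.68]. Speed limits (rad/s): [2.57, 2.57, 3.14, 3.14, 3.14, 3.14].

## Interface

Orientations are given as a unit quaternion [x, y, z, w].
In Python, from cell import status, imaging, workorder, nets, r gives the robot as it stands.
- The arm moves only by the tool send_rows, never from a script. Its argument "series" is a list of rows, each a list of 5 numbers: the opening, from -1 (shut) to 1 (fully open), then the shift along the world's x, y, z each as a share of 0.2 m, from -1 to 1, then the turn about the world's z as a share of 2 pi rad, from -1 to 1. In form: [[claw, tx, ty, tz, turn], ...]. A call has 1 to 5 rows; each row shifts and turns the pose as measured when the row begins; what a row does not reach is not made up. A row lasts 1/10 s, in which the tool goes at most 50 mm and 8.59 degrees, less where a joint would pass 70% of its speed; a pose out of reach is approached as far as the arm can. A call with a number of a shift or a turn outside -1 to 1 is refused whole. A call with a gripper value outside its range is refused whole. The fingers move at their own pace and stop on an object; "grip_force" is the grip in N (left out, the last holds). Time passes only in rows, so rows that do not move let the fingers close. It gives the time, the measured TCP pose, the force and the opening at its end, in the units of the state.
- status.read_state(): the state, without advancing time (a new reading comes with each control period).
- imaging.capture(name): name is "side" or "top" or "wrist"; returns the picture (480x640x3 uint8, red, green, blue); there is no depth.
- imaging.get_calibration(name): a dict with "mtx" (3x3 intrinsics, pixels), "k1" (the pictures are not rectified: a ray, as slopes to the right and down, at radius r is drawn at 1 + k1 r^2 times it, then the intrinsics apply), "world_from_camera" (4x4, takes a point from camera to world coordinates); the wrist camera has in their place "hand_eye" (4x4, takes a point from camera to tool coordinates, whose origin is the TCP and whose axes are the tool frame's). Camera axes: x right, y up, looking along -z (the intrinsics and any distortion apply to the point x, -y, -z); pixel columns grow to the right and rows downward; lengths in m; the calibration is good to about 2 mm. A picture is of the moment at which its call begins: read the wrist's pose just before it. get_calibration takes no time and is no camera call.
- workorder.job_done(): hands the job in, once; it reports no verdict.
Trained networks look in the newest picture that a camera, given by its name, has taken for a name from the list of things; names that differ only in an ending like _2 or _b are one class to them, and where a whole thing is asked for, a point or a joint stands for the part that bears it (a point fixed in the world has none). Each returns a list of dicts, best first, with "conf" (0 to 1); they miss things now and then, are a little off and sometimes report something else, mostly with a low value. They report only what shows in the picture. A call takes as long as a camera call.
- nets.find_in(camera, target): "location" ([column, row] in pixels, amid what is visible of it).
- nets.masks_of(camera, target): "pixels" (480x640 bool, what is visible of it) and "location" ([column, row] in pixels, amid what is visible of it).
- nets.spot_point(camera, target): "location" ([column, row] in pixels: a listed point, or the origin of a listed thing).
The state is a dict: "time": time; "q": joint angles; "dq": joint speeds; "joint_efforts": joint torques, N m; "position": TCP position; "ee_rot": TCP orientation; "wrist_force": force on the tool from outside, world axes, zero at the start; "ft_torque": the same for the moment, N m; "opening": opening from 0.0 (shut) to 1.0 (fully open).
Only numpy, scipy, OpenCV 4.12 (cv2) and the standard library are available. Lean on these libraries where they do the work, as an engineer would, in place of code of your own. Each camera call takes 0.05 s, during which the arm holds its last target.

## Task

Take the battery pack out of the charger: squeeze its sprung side tab fully in and keep it in while you lift the pack out, without wrenching the catch or crushing the tab. Then push the pack fully home in the empty battery bay of the floor work lamp, firmly but without forcing, let the tab spring out under the lamp's catch and let go. Leave the other things on the bench where they lie.

Things in the scene. Friction and masses are not known exactly. Their poses are not given: they have to be found in the camera images.
- pack_center (a point): Centre of the loose battery pack (half-way up), a dark upright block of 0.35 to 0.6 kg. Upper body 70 (x) x 46 (y) x 60 high; below it a stem 60 x 40.4 x 34 high whose lowest 12 mm taper by 5 mm a side. Total height 94: the shoulder under the upper body is 13 below this point, the top 47 above it. z up, its sprung tab is on the +y side.
- tab_pad (a point): Middle of the outer face of the pack's grey ribbed snap tab: 26 wide (x), 49 high (z +-24.5), this point 30 out (+y) from the pack's mid-plane and 14.5 above pack_center. Its axes are the pack's. At the tab's foot (21 to 26 below this point) a hook sticks 5.5 further out. It is pressed straight in (-y) by pinching pack and tab together across y from above, fingertips at least 20 over the rim to clear the catch.
- tab (a joint): How far the tab is pressed in, m: 0 = out, 0.0055 = fully in, against a spring of 8 N at 0 and 18 N fully in (where its plate still stands 1.5 proud of the upper body, 47.5 over both faces). The hook clears the catch only beyond about 0.0045, so it must be held fully in both when lifting out and when putting in.
- pack: The same pack; origin under the middle of its stem, 47 below pack_center.
- tab_face: The tab's ribbed pressing plate. A squeeze of 19 to 26 N is right; less leaves the hook caught, over 35 N crushes it.
- charger: Fixed grey charger block 110 x 92 x 45 high, origin under its centre. In its top an oblong socket 62.4 (x) x 42.4 (y), 36 deep; the pack's shoulder sits on the rim (z = 45). A rounded sprung contact in the socket's -x wall, 15 below the rim, presses the stem to +x with about 7 N, so the stem slides with a drag of 6 to 11 N.
- charger_catch: Steel bridge on the charger's top at +y: bar 50 (x) x 8 (y) x 10, its near edge 31.5 from the socket's centre, underside 8.5 and top 18.5 above the rim; the pack's hook lies under it with 1.5 play. Over 15 N on it wrenches it.
- charger_seat (a point): Where pack_center lies when the pack is home in the charger (58 above the bench). Axes of the charger: z up, catch at +y.
- lamp: Fixed floor work lamp: frame 116 x 100 x 32 high, origin under its centre, a low round lamp head (112 across, under 50 high) on its +x side. In the frame sits the empty battery bay: an insert 100 x 82 with socket, rim (nominally z = 45), steel catch bridge and sprung contact just like the charger's. More than about 24 N of push is forcing it (48 N in all contacts of pack and lamp, its weight and 14 from the sprung contact included).
- lamp_seat (a point): Nominal place of pack_center when home in the lamp, 58 above the bench; lamp's axes, z up, catch at +y. The bay insert is square to the frame but on slotted mounts: the true place is up to 4 off along y and up to 6 lower or higher, anew each time (it stays put in use). Feel for it: push down with about 15 to 20 N till the shoulder stops on the rim; friction holds the pack up till pushed.
- screwdriver: Bystander: screwdriver 190 long, lying between the blocks.
- wrench: Bystander: steel wrench 170 long, lying between the blocks.
- jar: Bystander: clear jar of 60 diameter, 70 high.

How it is judged:
By the outcome, as a careful person would: the job done as asked, in the order asked, and still so for the second after the job is handed in, with the robot touching nothing.
It also fails if it takes over 69 s, if anything falls off the work surface, if the arm or the gripper's body presses on something with over 40 N, if the wrist force passes 120 N, or if a joint passes its speed limit or range.

## Working session

There is one attempt and no reset: what is moved stays moved. The work goes in short steps, Python scripts to look and compute and a tool call to move; the robot and the scene stay as the last step left them, time stands still between calls to the robot, and variables do not carry over. Pictures are saved under pics/ and viewed, and the job is handed in when it is done.

Besides the shell and the picture viewer there is one more tool, called after ">>>" as a command line: name --pt "numbers of a row" for each row, then --argument value for the rest. send_rows: Moves the arm, as the interface text tells. Shift numbers are shares of 0.2 m and turn numbers shares of 2 pi rad, none past 1 either way. Its arguments: {"type":"object","properties":{"series":{"type":"array"},"grip_force":{"type":"number"}},"required":["series"]}

```bash
ls; mkdir -p pics; python3 - <<'E'
from cell import status, imaging, workorder, nets, r
import cv2
print(status.read_state()); print(r.grip_depth)
for c in ["top","side","wrist"]:
    im=imaging.capture(c); cv2.imwrite(f"pics/{c}0.png",im[:,:,::-1])
    print(c,imaging.get_calibration(c))
    if c!="wrist":
        for t in ["pack_center","tab_pad","charger_seat","lamp_seat","charger","lamp"]:
            print(t,[(d["location"],round(d["conf"],2)) for d in nets.spot_point(c,t)][:2])
E
```

```text
pics
{'time': 0.0, 'q': array([-1.20450551e+00,  3.07567950e-01,  1.50768338e+00, -3.32871445e-06,
        1.32838930e+00, -7.34700849e-02]), 'dq': array([-5.37638803e-04,  9.75923286e-05,  2.73289032e-04,  7.21806444e-04,
        2.44656333e-04,  3.99343555e-04]), 'joint_efforts': array([ 4.47390439e-04, -4.57541978e+01, -2.51914036e+01,  1.53062365e-04,
        1.32934190e-02,  2.17124597e-05]), 'position': array([ 0.24453152, -0.51963859,  0.23038016]), 'ee_rot': array([-0.68997496, -0.1549455 ,  0.69018849, -0.15351319]), 'wrist_force': array([-0.09757168,  0.56322588, -0.13602887]), 'ft_torque': array([-0.01412346,  0.02810849, -0.01369319]), 'opening': 1.0010236974241087}
0.0187
top {'mtx': array([[548.90583441,   0.        , 319.59426437],
       [  0.        , 548.90583441, 247.19922643],
       [  0.        ,   0.        ,   1.        ]]), 'k1': -0.14906704521972122, 'world_from_camera': array([[ 0.00963045,  0.99739123, -0.07154008,  0.49492903],
       [-0.99992749,  0.00908823, -0.00790102,  0.01597329],
       [-0.00723024,  0.07161099,  0.99740643,  0.83357065],
       
[... 856 characters left out ...]
8.5], 0.59)]
charger_seat []
lamp_seat [([245.2, 179.5], 0.74)]
charger [([327.3, 367.9], 0.6)]
lamp [([342.4, 268.1], 0.74), ([253.9, 205.2], 0.59)]
wrist {'mtx': array([[399.11303031,   0.        , 321.73092059],
       [  0.        , 399.11303031, 237.30992152],
       [  0.        ,   0.        ,   1.        ]]), 'k1': -0.06129632406009506, 'hand_eye': array([[ 3.02390540e-04,  3.00743925e-01, -9.53704881e-01,
        -1.42195063e-01],
       [ 9.99999932e-01,  1.10599170e-04,  3.51945926e-04,
        -8.31039414e-04],
       [ 2.11324568e-04, -9.53704922e-01, -3.00743871e-01,
        -7.63330997e-02],
       [ 0.00000000e+00,  0.00000000e+00,  0.00000000e+00,
         1.00000000e+00]])}
```

View pics/top0.png

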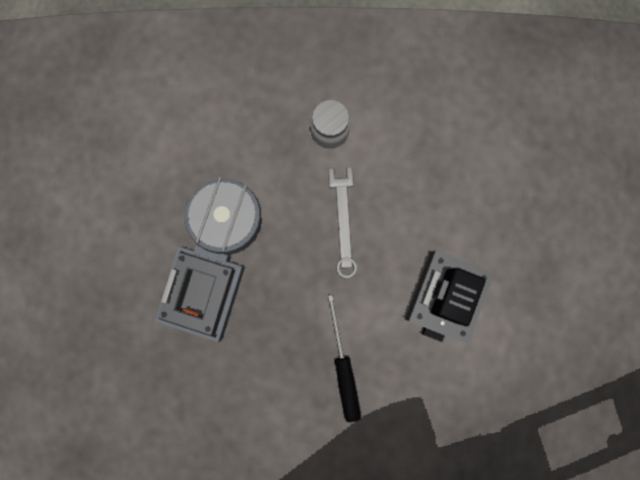

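View pics/side0.png

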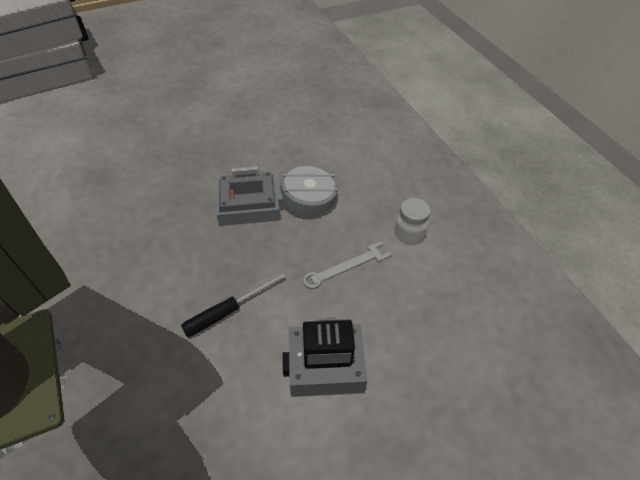

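View pics/wrist0.png

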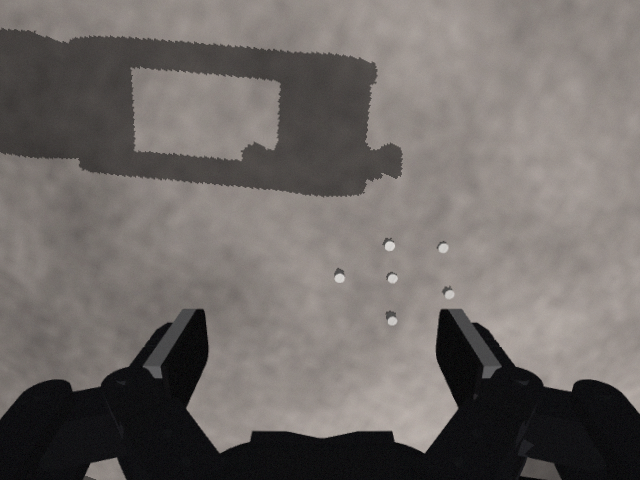

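```bash
python3 - <<'E'
import cv2,numpy as np
im=cv2.imread("pics/top0.png")
a=cv2.resize(im[235:355,390:510],None,fx=5,fy=5,interpolation=cv2.INTER_CUBIC)
b=cv2.resize(im[165:355,145:275],None,fx=3.1,fy=3.1,interpolation=cv2.INTER_CUBIC)
cv2.imwrite("pics/za.png",a);cv2.imwrite("pics/zb.png",b)
E
cat > h.py <<'E'
import numpy as np,cv2
from cell import status, imaging, nets
from scipy.spatial.transform import Rotation as R
def cam(name,state=None):
    c=imaging.get_calibration(name)
    if name=="wrist":
        s=state or status.read_state()
        T=np.eye(4);T[:3,:3]=R.from_quat(s["ee_rot"]).as_matrix();T[:3,3]=s["position"]
        W=T@c["hand_eye"]
    else: W=c["world_from_camera"]
    return c["mtx"],c["k1"],W
def pix2w(C,uv,z):
    K,k1,W=C
    d=np.array([(uv[0]-K[0,2])/K[0,0],(uv[1]-K[1,2])/K[1,1]])
    rd=np.hypot(*d); r=rd
    for _ in range(30): r=rd/(1+k1*r*r)
    s=d*(r/rd) if rd>0 else d
    v=W[:3,:3]@np.array([s[0],-s[1],-1.]); o=W[:3,3]
    return o+v*(z-o[2])/v[2]
def w2pix(C,p):
    K,k1,W=C
    q=(np.asarray(p)-W[:3,3])@W[:3,:3]
    s=np.stack([q[...,0],-q[...,1]],-1)/-q[...,2:3]
    r2=(s**2).sum(-1,keepdims=True)
    s=s*(1+k1*r2)
    return s*[K[0,0],K[1,1]]+[K[0,2],K[1,2]]
E
```

```text
(no output)
```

View pics/za.png

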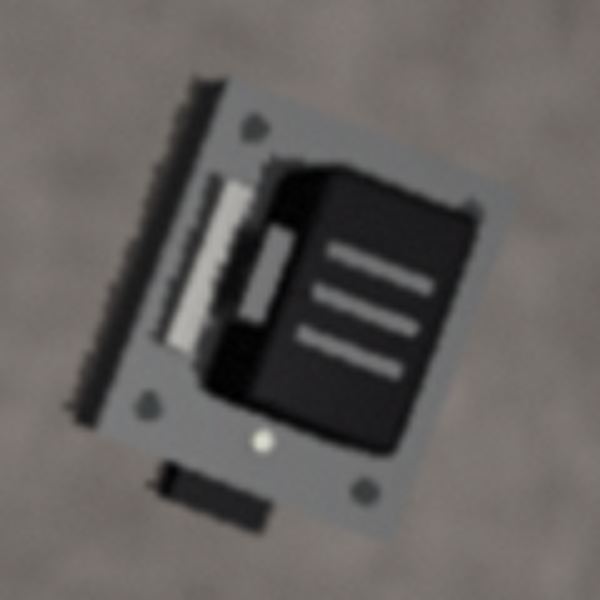

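View pics/zb.png

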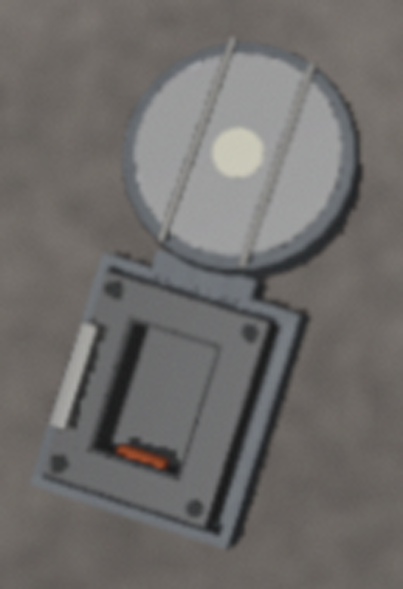

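```bash
cat > fit0.py <<'E'
from h import *
C=cam("top")
def rep(n,pts,off,f,z):
    P=np.array([pix2w(C,(np.array(p)+.5)/f-.5+off,z) for p in pts])
    e=[np.linalg.norm(P[i]-P[i-1]) for i in range(len(P))]
    u=(P[0]-P[3]+P[1]-P[2]); v=P[0]-P[1]+P[3]-P[2]
    print(n,P.mean(0),"edges",np.round(e,4),"yaw x",np.degrees(np.arctan2(u[1],u[0])),"yaw y-90",np.degrees(np.arctan2(v[1],v[0]))-90)
rep("pack",[(345,165),(478,218),(392,455),(255,400)],np.array([390,235]),5,.105)
rep("charger",[(230,78),(520,185),(392,540),(95,420)],np.array([390,235]),5,.045)
rep("lampframe",[(105,255),(305,312),(235,547),(38,483)],np.array([145,165]),3.1,.032)
rep("socket",[(133,318),(220,347),(180,477),(90,450)],np.array([145,165]),3.1,.045)
S=cam("side")
for n,uvT,uvS in [("lamp_seat",(194.6,290.4),(245.2,179.5))]:
    print(pix2w(C,uvT,.058),pix2w(S,uvS,.058))
print(pix2w(C,(446.4,294.9),0))
E
python3 fit0.py
```

```text
pack [ 0.48299788 -0.17064614  0.105     ] edges [0.0673 0.039  0.0676 0.0399] yaw x -20.913427467770905 yaw y-90 -21.285851986030053
charger [ 0.48307591 -0.16917662  0.045     ] edges [0.1062 0.0909 0.1096 0.0933] yaw x -21.029679552932144 yaw y-90 -20.648595394327828
lampframe [0.48272794 0.1982873  0.032     ] edges [0.1133 0.1005 0.1157 0.0998] yaw x -15.653895815814115 yaw y-90 -15.769526486268504
socket [0.48335236 0.20210751 0.045     ] edges [0.0649 0.0436 0.0633 0.0446] yaw x -16.76529441020437 yaw y-90 -16.3323829109069
[0.48728661 0.1994445  0.058     ] [0.48694751 0.20934201 0.058     ]
[ 0.48357133 -0.17144981  0.        ]
```

```bash
python3 - <<'E'
from h import *
s=status.read_state();M=R.from_quat(s["ee_rot"]).as_matrix();print(s["time"],M)
print("tool y yaw",np.degrees(np.arctan2(M[1,1],M[0,1])))
E
```

```text
0.75 [[ 3.54407851e-05  4.25752823e-01 -9.04839506e-01]
 [ 1.74495948e-05 -9.04839507e-01 -4.25752823e-01]
 [-9.99999999e-01 -7.00068476e-07 -3.94974368e-05]]
tool y yaw -64.80167600996582
```

>>> send_rows --pt "1 0.119 0.175 0 0.0238" --pt "1 0.119 0.175 0 0.0238" --pt "1 0.119 0.175 0 0.0238" --pt "1 0.119 0.175 0 0.0238" --pt "1 0.119 0.175 0 0.0238" --grip_force 22

```text
time: 1.25
position: [0.3644, -0.3462, 0.2314]
ee_rot: [0.585, 0.395, -0.585, 0.399]
wrist_force: [0.4, 0.1, 0.5]
opening: 0.998
```

>>> send_rows --pt "1 0.119 0.175 0 0.0238" --pt "1 0.119 0.175 0 0.0238" --pt "1 0.119 0.175 0 0.0238" --pt "1 0.119 0.175 0 0.0238" --pt "1 0.119 0.175 0 0.0238"

```text
time: 1.75
position: [0.4874, -0.1637, 0.2327]
ee_rot: [0.4, 0.581, -0.397, 0.587]
wrist_force: [-0.5, 0.3, 0.6]
opening: 0.999
```

>>> send_rows --pt "1 0 0 0 0.0238" --pt "1 0 0 0 0.0238" --pt "1 0 0 0 0.0238" --pt "1 0 0 0 0.0238" --pt "1 0 0 0 0.0238"

```text
time: 2.25
position: [0.4918, -0.1563, 0.2333]
ee_rot: [0.16, 0.687, -0.154, 0.692]
wrist_force: [0.2, -0.8, 0.7]
opening: 1.003
```

```bash
python3 - <<'E'
from h import *
s=status.read_state();M=R.from_quat(s["ee_rot"]).as_matrix()
print(s["position"],"tool y yaw",np.degrees(np.arctan2(M[1,1],M[0,1])))
im=imaging.capture("wrist");cv2.imwrite("pics/w1.png",im[:,:,::-1])
C=cam("wrist",s)
for t in ["pack_center","tab_pad"]: print(t,[(d["location"],round(d["conf"],2)) for d in nets.spot_point("wrist",t)][:2])
print(w2pix(C,[[.483,-.1695,.105],[.483,-.1695,.058]]))
E
```

```text
[ 0.49176087 -0.15627986  0.23333981] tool y yaw 64.36622947749179
pack_center []
tab_pad [([334.7, 207.9], 0.79)]
[[297.32652283 223.57969378]
 [300.08186915 207.85506245]]
```

View pics/w1.png

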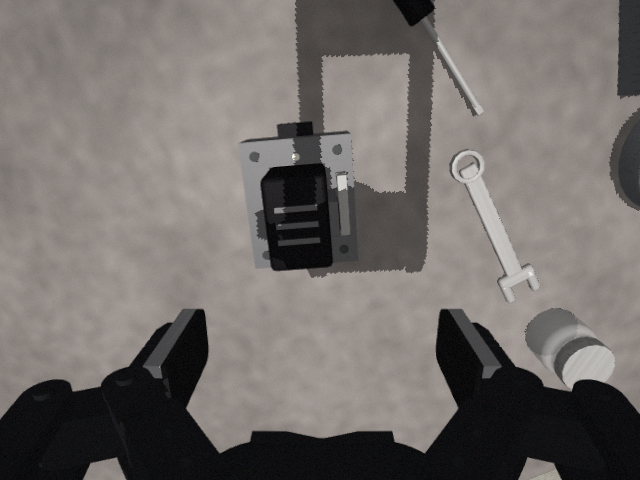

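```bash
python3 - <<'E'
import cv2
im=cv2.imread("pics/w1.png")
cv2.imwrite("pics/w1z.png",cv2.resize(im[120:280,220:370],None,fx=3.7,fy=3.7,interpolation=cv2.INTER_CUBIC))
E
```

```text
(no output)
```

View pics/w1z.png

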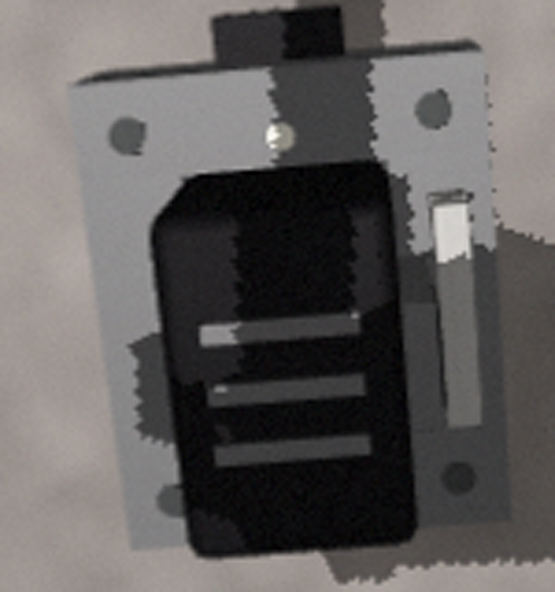

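```bash
cat > rep.py <<'E'
from h import *
def rep(C,n,pts,off,f,z):
    P=np.array([pix2w(C,(np.array(p)+.5)/f-.5+off,z) for p in pts])
    e=[np.linalg.norm(P[i]-P[i-1]) for i in range(len(P))]
    u=(P[0]-P[3]+P[1]-P[2]); v=P[0]-P[1]+P[3]-P[2]
    print(n,P.mean(0),"edges",np.round(e,4),"yaw x",np.degrees(np.arctan2(u[1],u[0])),"yaw y-90",np.degrees(np.arctan2(v[1],v[0]))-90)
E
python3 - <<'E'
from rep import *
C=cam("wrist");print(C[2][:3,3])
o=np.array([220,120])
rep(C,"ch",[(512,520),(130,548),(70,85),(488,48)],o,3.7,.045)
rep(C,"screws",[(459,477),(173,498),(127,135),(434,110)],o,3.7,.045)
T=cam("top")
rep(T,"screwsT",[(255,128),(478,210),(366,491),(148,405)],np.array([390,235]),5,.045)
rep(C,"packtop",[(416,540),(190,556),(152,222),(388,205)],o,3.7,.105)
E
```

```text
[ 0.42044901 -0.12305207  0.37506278]
ch [ 0.48230096 -0.16937922  0.045     ] edges [0.1101 0.092  0.1093 0.0917] yaw x -22.04611239614232 yaw y-90 -21.668855079343615
screws [ 0.48223487 -0.1697948   0.045     ] edges [0.0858 0.0682 0.0856 0.068 ] yaw x -21.667536868590844 yaw y-90 -21.859412282701527
screwsT [ 0.48226108 -0.16973618  0.045     ] edges [0.0858 0.0698 0.0878 0.0683] yaw x -21.804875522563822 yaw y-90 -20.363556880971004
packtop [ 0.48299368 -0.16993564  0.105     ] edges [0.0662 0.0447 0.0663 0.0435] yaw x -21.83559460565913 yaw y-90 -22.15294192870131
```

>>> send_rows --pt "1 -0.046 -0.063 -0.15 0.0108" --pt "1 0 0 -0.15 0" --pt "1 0 0 -0.1 0" --pt "1 0 0 0 0"

```text
time: 2.8
position: [0.4836, -0.1704, 0.1531]
ee_rot: [0.144, 0.688, -0.138, 0.697]
wrist_force: [-0.5, 0.3, 0.0]
opening: 1.0
```

```bash
cat > st.py <<'E'
from h import *
s=status.read_state();M=R.from_quat(s["ee_rot"]).as_matrix()
print(s["time"],s["position"],"tool y yaw",np.degrees(np.arctan2(M[1,1],M[0,1])),s["wrist_force"],s["ft_torque"],s["opening"])
E
python3 st.py
```

```text
2.8 [ 0.48359164 -0.17044025  0.15307087] tool y yaw 66.99536142977092 [-0.4889185   0.32555503  0.0180604 ] [-0.01201239  0.04923023 -0.05797528] 1.000050228294681
```

>>> send_rows --pt "1 -0.005 0.0075 -0.15 0.0036" --pt "1 0 0 -0.15 0" --pt "1 0 0 -0.05 0" --pt "1 0 0 0 0"

```text
time: 3.2
position: [0.4861, -0.1707, 0.0853]
ee_rot: [0.138, 0.687, -0.134, 0.701]
wrist_force: [0.7, -0.8, -0.0]
opening: 1.0
```

```bash
python3 st.py; python3 - <<'E'
from h import *
im=imaging.capture("wrist");cv2.imwrite("pics/w2.png",im[:,:,::-1])
E
```

```text
3.2 [ 0.48614041 -0.17065791  0.0853064 ] tool y yaw 67.81258682290223 [ 0.73948764 -0.8494384  -0.01373345] [0.03608555 0.00613888 0.0179494 ] 1.0002367560880863
```

View pics/w2.png

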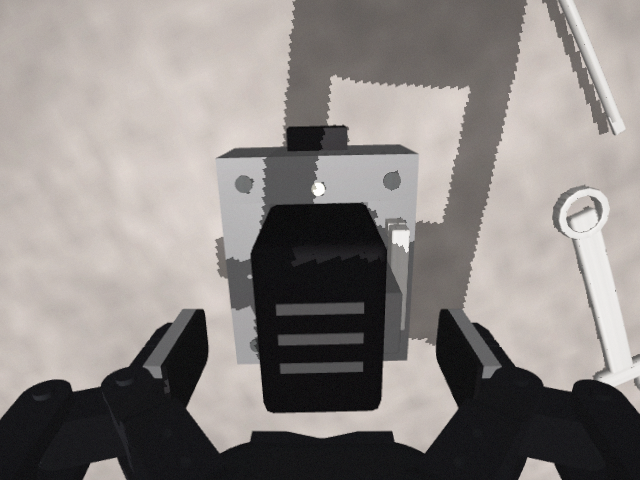

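>>> send_rows --pt "1 -0.0175 0.009 -0.05 0.0014" --pt "1 0 0 -0.03 0" --pt "1 0 0 0 0"

```text
time: 3.55
position: [0.4857, -0.1701, 0.0724]
ee_rot: [0.135, 0.684, -0.131, 0.704]
wrist_force: [-0.4, -0.1, 0.9]
opening: 1.002
```

```bash
python3 st.py; python3 -c "
from h import *
s=status.read_state();print(R.from_quat(s['ee_rot']).as_matrix()[:,0])"
```

```text
3.55 [ 0.48566018 -0.17013859  0.07241303] tool y yaw 68.31612605949718 [-0.4171478  -0.12662129  0.86900537] [0.00498992 0.03434887 0.03390023] 1.0019129863003056
[ 0.02878528 -0.00107267 -0.99958504]
```

>>> send_rows --pt "1 -0.01 0.005 0.25 0" --pt "1 0 0 0.25 0" --pt "1 0 0 0 0"

```text
time: 3.85
position: [0.4827, -0.1687, 0.1742]
ee_rot: [0.135, 0.686, -0.131, 0.703]
wrist_force: [0.8, -0.3, 0.1]
opening: 1.001
```

```bash
echo "print('tilt',M[:,0])">>st.py; python3 st.py
```

```text
3.85 [ 0.48270999 -0.16870119  0.17422328] tool y yaw 68.28408239452642 [ 0.81803068 -0.34085114  0.07979011] [-0.04754128 -0.01430871  0.01265797] 1.0012487621293102
tilt [ 2.46739707e-02  8.16314749e-04 -9.99695218e-01]
```

>>> send_rows --pt "1 -0.003 0 -0.12 0" --pt "1 -0.003 0 -0.12 0" --pt "1 -0.003 0 -0.12 0" --pt "1 -0.003 0 -0.12 0" --pt "1 0 0 0 0"

```text
time: 4.35
position: [0.4838, -0.1702, 0.0816]
ee_rot: [0.134, 0.681, -0.133, 0.708]
wrist_force: [-1.2, 1.0, 0.3]
opening: 0.998
```

```bash
python3 st.py
```

```text
4.35 [ 0.48383666 -0.1702282   0.08161501] tool y yaw 68.26470677061094 [-1.17997001  0.99408516  0.34049042] [ 0.03888813  0.0522691  -0.00269853] 0.9983559384843597
tilt [ 0.03838032 -0.00545793 -0.9992483 ]
```

>>> send_rows --pt "1 -0.006 0.006 0 0" --pt "1 0 0 0 0" --pt "1 0 0 0 0"

```text
time: 4.65
position: [0.4837, -0.1694, 0.0836]
ee_rot: [0.134, 0.68, -0.133, 0.709]
wrist_force: [0.3, -0.1, -0.5]
opening: 1.002
```

```bash
python3 st.py
```

```text
4.65 [ 0.48373853 -0.16942207  0.08359438] tool y yaw 68.25671094483472 [ 0.29974236 -0.12971922 -0.48604396] [ 0.02035046 -0.00254776 -0.0325656 ] 1.0021813167730935
tilt [ 0.04064116 -0.00643409 -0.99915309]
```

>>> send_rows --pt "1 -0.004 0.006 -0.083 0" --pt "1 0 0 0 0"

```text
time: 4.85
position: [0.4849, -0.169, 0.0693]
ee_rot: [0.133, 0.678, -0.133, 0.711]
wrist_force: [0.4, 0.8, 1.0]
opening: 0.998
```

```bash
python3 st.py
```

```text
4.85 [ 0.48490817 -0.16903041  0.06929914] tool y yaw 68.26586028611489 [0.35318303 0.7909566  1.03663829] [0.05608383 0.00106486 0.02972861] 0.9977234634012491
tilt [ 0.04567719 -0.0087177  -0.99891821]
```

>>> send_rows --pt "0.6 -0.008 0.001 -0.022 0" --pt "0.45 0 0 0 0" --pt "0.4 0 0 0 0" --pt "0.4 0 0 0 0" --grip_force 22

```text
time: 5.25
position: [0.4852, -0.1697, 0.0674]
ee_rot: [0.133, 0.676, -0.134, 0.712]
wrist_force: [0.6, 1.1, 0.4]
opening: 0.702
```

```bash
python3 st.py
```

```text
5.25 [ 0.4851693  -0.16973426  0.06740805] tool y yaw 68.27253472796798 [0.5911267  1.10569699 0.39299747] [ 0.04516656  0.02790026 -0.036571  ] 0.7024156712107616
tilt [ 0.05022676 -0.01079775 -0.99867947]
```

>>> send_rows --pt "0.28 -0.004 0 0.0 0" --pt "0.15 -0.003 0 0 0" --pt "-0.1 0 0 0 0" --grip_force 23

```text
time: 5.55
position: [0.4851, -0.1701, 0.0694]
ee_rot: [0.132, 0.675, -0.134, 0.714]
wrist_force: [-3.8, -4.0, 0.6]
opening: 0.545
```

```bash
python3 st.py
```

```text
5.55 [ 0.48507237 -0.17014816  0.06941493] tool y yaw 68.34037444846167 [-3.75094851 -4.0326308   0.64951985] [-0.70840617  0.57778888  0.0968364 ] 0.5446511929891593
tilt [ 0.05337643 -0.01227786 -0.99849898]
```

>>> send_rows --pt "-0.3 0 0 0 0" --pt "-0.3 0 0 0.015 0"

```text
time: 5.75
position: [0.4846, -0.17, 0.0716]
ee_rot: [0.132, 0.675, -0.134, 0.713]
wrist_force: [2.9, -0.8, -12.3]
opening: 0.54
```

```bash
python3 st.py
```

```text
5.75 [ 0.48461742 -0.17004875  0.07163321] tool y yaw 68.32212455375229 [  2.9331301   -0.80637972 -12.28322898] [-0.17611712 -0.43522602  0.02895631] 0.5401126718624479
tilt [ 0.05266232 -0.01173925 -0.99854337]
```

>>> send_rows --pt "-0.3 0 0 0.02 0"

```text
time: 5.85
position: [0.4846, -0.17, 0.0749]
ee_rot: [0.133, 0.675, -0.134, 0.713]
wrist_force: [2.7, -1.6, -11.1]
opening: 0.539
```

```bash
python3 st.py;  python3 - <<'E'
from h import *
im=imaging.capture("wrist");cv2.imwrite("pics/w3.png",im[:,:,::-1])
im=imaging.capture("side");cv2.imwrite("pics/s3.png",cv2.resize(im[280:420,260:400,::-1],None,fx=4,fy=4,interpolation=cv2.INTER_CUBIC))
E
```

```text
5.85 [ 0.48458909 -0.17000467  0.07492226] tool y yaw 68.31302142208787 [  2.70371563  -1.56587547 -11.09783127] [-0.26056584 -0.54394689  0.08558035] 0.5385194821514364
tilt [ 0.05209635 -0.01138898 -0.99857712]
```

View pics/w3.png

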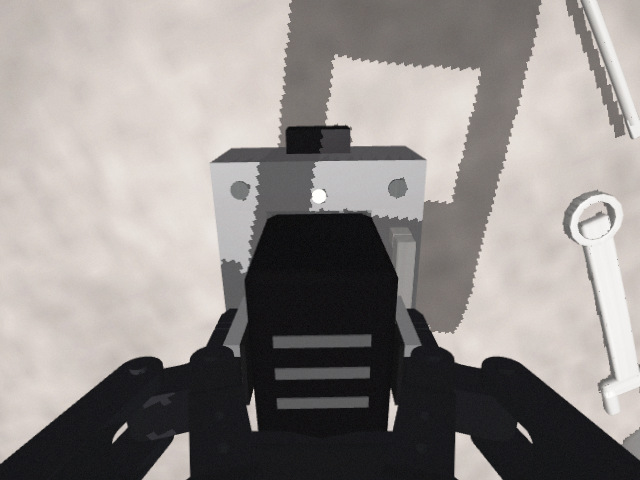

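View pics/s3.png

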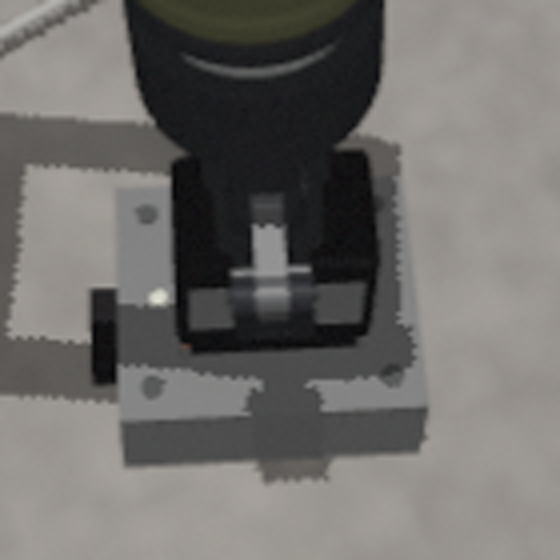

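>>> send_rows --pt "-0.3 -0.002 0 0.04 0" --pt "-0.3 -0.002 0 0.05 0" --pt "-0.3 -0.002 0 0.05 0"

```text
time: 6.25
position: [0.4818, -0.1691, 0.104]
ee_rot: [0.133, 0.677, -0.133, 0.712]
wrist_force: [-0.3, 1.3, -4.2]
opening: 0.538
```

```bash
python3 st.py
```

```text
6.25 [ 0.4818063  -0.1690879   0.10402726] tool y yaw 68.30536262793714 [-0.25145022  1.25013135 -4.20187593] [-0.02499716  0.02515571 -0.04925787] 0.538221157500253
tilt [ 0.04790206 -0.00926497 -0.99880907]
```

>>> send_rows --pt "-0.3 0 0 0.22 0" --pt "-0.3 0 0.05 0.22 0" --pt "-0.3 0.04 0.2 0.1 0.004" --pt "-0.3 0.05 0.23 0 0.004" --pt "-0.3 0.05 0.23 0 0.004"

```text
time: 6.75
position: [0.5069, -0.0277, 0.2236]
ee_rot: [0.11, 0.68, -0.11, 0.717]
wrist_force: [-0.1, 0.1, -4.7]
opening: 0.535
```

>>> send_rows --pt "-0.3 0.05 0.23 0 0.003" --pt "-0.3 0.05 0.23 0 0" --pt "-0.3 0.05 0.23 0 0" --pt "-0.3 0.03 0.15 0 0" --pt "-0.3 0 0.05 0 0"

```text
time: 7.25
position: [0.54, 0.1618, 0.2312]
ee_rot: [0.103, 0.68, -0.1, 0.719]
wrist_force: [-0.3, -0.8, -5.1]
opening: 0.541
```

```bash
python3 st.py;python3 - <<'E'
from h import *
s=status.read_state()
im=imaging.capture("wrist");cv2.imwrite("pics/w4.png",im[:,:,::-1])
im=imaging.capture("top");cv2.imwrite("pics/t4.png",im[:,:,::-1])
C=cam("wrist",s)
print(w2pix(C,[[.4834,.2,.045]]))
E
```

```text
7.25 [0.53999921 0.16182105 0.23115225] tool y yaw 73.44891109893744 [-0.30395762 -0.81975392 -5.10121314] [-0.01720887  0.07748413  0.00029071] 0.5405373266712351
tilt [ 0.05629122 -0.00418849 -0.99840561]
[[344.64277435 115.78003322]]
```

View pics/w4.png

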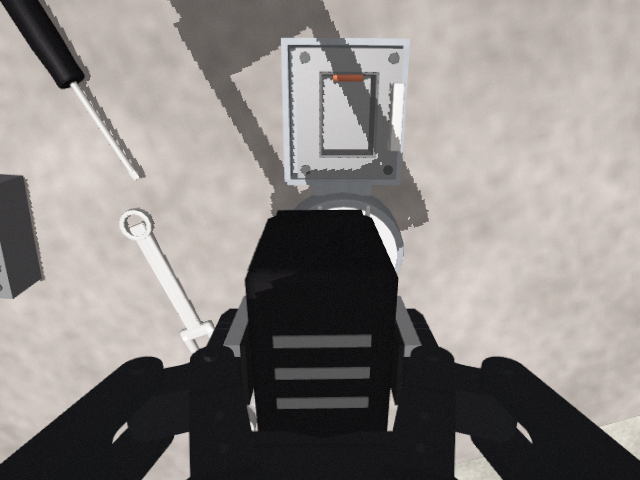

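```bash
python3 - <<'E'
import cv2
im=cv2.imread("pics/w4.png")
cv2.imwrite("pics/w4z.png",cv2.resize(im[30:190,270:420],None,fx=3.7,fy=3.7,interpolation=cv2.INTER_CUBIC))
E
```

```text
(no output)
```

View pics/w4z.png

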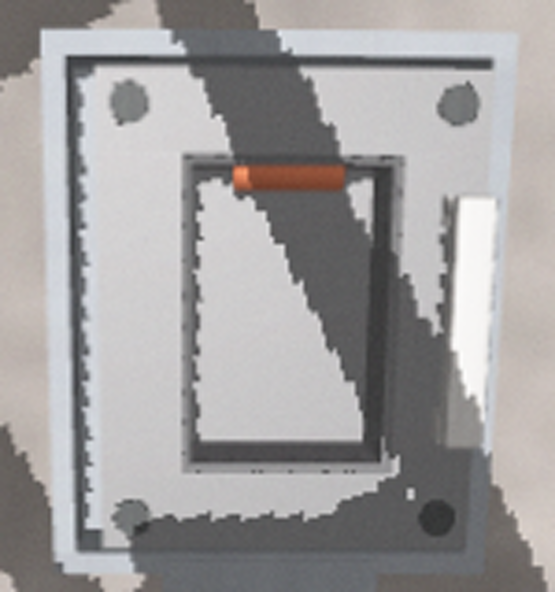

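```bash
python3 - <<'E'
from rep import *
C=cam("wrist")
o=np.array([270,30])
for z in (.039,.045,.051):
    rep(C,"screws",[(437,518),(132,516),(130,102),(459,103)],o,3.7,z)
    rep(C,"sock out",[(393,472),(183,472),(183,156),(405,157)],o,3.7,z)
    rep(C,"sock in",[(380,462),(195,462),(195,168),(392,168)],o,3.7,z)
rep(C,"frame",[(485,572),(57,570),(41,30),(517,34)],o,3.7,.032)
print(C[2][:3,3])
E
```

```text
screws [0.48349228 0.20095926 0.039     ] edges [0.0868 0.0687 0.0862 0.068 ] yaw x -16.82480576779221 yaw y-90 -16.738929751174197
sock out [0.48382106 0.20116918 0.039     ] edges [0.0659 0.0468 0.0659 0.0464] yaw x -16.504638622811957 yaw y-90 -16.59045087723237
sock in [0.48381854 0.20104758 0.039     ] edges [0.0614 0.0411 0.0613 0.0412] yaw x -16.591215168623695 yaw y-90 -16.469916634586724
screws [0.48300936 0.20063894 0.045     ] edges [0.0852 0.0674 0.0846 0.0668] yaw x -16.824805767792217 yaw y-90 -16.738929751174183
sock out [0.48333215 0.20084504 0.045     ] edges [0.0647 0.0459 0.0647 0.0455] yaw x -16.504638622811967 yaw y-90 -16.590450877232442
sock in [0.48332968 0.20072565 0.045     ] edges [0.0603 0.0404 0.0602 0.0405] yaw x -16.59121516862367 yaw y-90 -16.469916634586752
screws [0.48252644 0.20031861 0.051     ] edges [0.0837 0.0662 0.0831 0.0655] yaw x -16.82480576779222 yaw y-90 -16.738929751174226
sock out [0.48284325 0.20052089 0.051     ] edges [0.0635 0.0451 0.0635 0.0447] yaw x -16.504638622811964 yaw y-90 -16.590450877232385
sock in [0.48284083 0.20040372 0.051     ] edges [0.0592 0.0396 0.0591 0.0397] yaw x -16.591215168623716 yaw y-90 -16.469916634586696
frame [0.48256675 0.19853169 0.032     ] edges [0.115  0.0997 0.1147 0.0993] yaw x -16.463094820789014 yaw y-90 -16.844028053024502
[0.45696371 0.18336275 0.36860243]
```

```bash
python3 - <<'E'
from h import *
im2=cv2.imread("pics/w2.png",0);im4=cv2.imread("pics/w4.png",0)
cv2.imwrite("pics/c24.png",np.hstack([cv2.resize(im2[290:420,240:400],None,fx=2.5,fy=2.5),cv2.resize(im4[320:440,240:400],None,fx=2.5,fy=2.5)[:325]]) if 0 else cv2.resize(im4[200:440,230:410],None,fx=3,fy=3,interpolation=2)*2)
c=imaging.get_calibration("wrist")
def at(s,uv,z):
    T=np.eye(4);T[:3,:3]=R.from_quat(s[1]).as_matrix();T[:3,3]=s[0]
    return pix2w((c["mtx"],c["k1"],T@c["hand_eye"]),uv,z)
s2=([.48614,-.17066,.0853],[.138,.687,-.134,.701])
p=at(s2,(320,339.5),.105); print("w2 stripe world",p)
s=status.read_state()
p=at((s["position"],s["ee_rot"]),(321,373),s["position"][2]+.0356); 
d=p-s["position"];yw=np.radians(-16.55);ex=np.array([np.cos(yw),np.sin(yw),0]);ey=np.array([-np.sin(yw),np.cos(yw),0])
print("w4 rel TCP x' y'",d@ex,d@ey)
s3=([.48459,-.17000,.07492],[.133,.675,-.134,.713])
p=at(s3,(321,373),.0749+.0356);d=p-np.array(s3[0]);yw=np.radians(-21.7);ex=np.array([np.cos(yw),np.sin(yw),0]);ey=np.array([-np.sin(yw),np.cos(yw),0])
print("w3 rel",d@ex,d@ey,p)
E
```

```text
w2 stripe world [ 0.48408396 -0.17041783  0.105     ]
w4 rel TCP x' y' -0.0012584514003030445 -0.00036824086812016233
w3 rel -0.0011886952628023136 -0.00030389009819139926 [ 0.48337318 -0.16984284  0.1105    ]
```

View pics/c24.png

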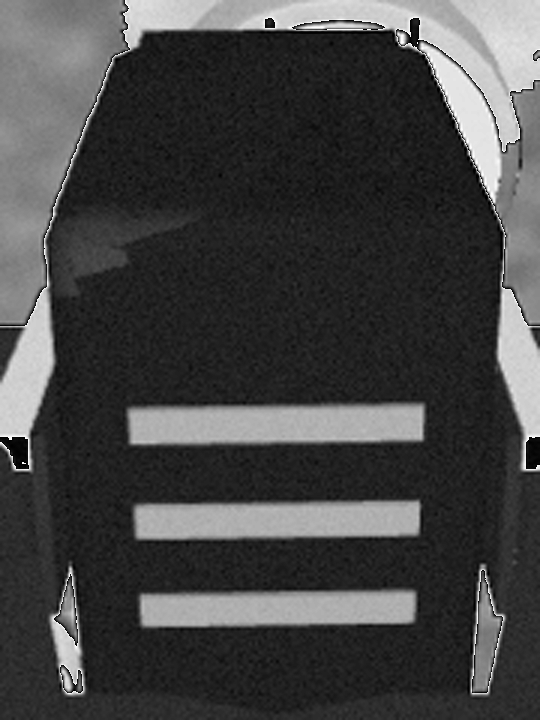

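>>> send_rows --pt "-0.3 -0.137 0.097 0 0" --pt "-0.3 -0.137 0.097 0 0" --pt "-0.3 0 0 0 0"

```text
time: 7.65
position: [0.4812, 0.1949, 0.2313]
ee_rot: [0.103, 0.68, -0.104, 0.718]
wrist_force: [-0.9, -1.8, -4.6]
opening: 0.538
```

```bash
python3 st.py
```

```text
7.65 [0.48118719 0.19492538 0.23128169] tool y yaw 73.2076823608169 [-0.87339967 -1.77216137 -4.64337071] [-0.01105895  0.0825203  -0.03327414] 0.5379794441616885
tilt [ 0.05234509 -0.00983449 -0.99858063]
```

>>> send_rows --pt "-0.3 0 0.01 -0.25 0.0005" --pt "-0.3 0 0.01 -0.25 0" --pt "-0.3 0 0 -0.03 0"

```text
time: 7.95
position: [0.483, 0.1952, 0.1289]
ee_rot: [0.102, 0.677, -0.103, 0.722]
wrist_force: [-1.6, -1.6, -4.6]
opening: 0.538
```

```bash
python3 st.py
```

```text
7.95 [0.48304585 0.19521017 0.12893939] tool y yaw 73.3155767778797 [-1.5639116  -1.61955257 -4.58501093] [-0.04360057  0.25332818 -0.00065888] 0.5379681278587222
tilt [ 0.06305206 -0.00975773 -0.99796254]
```

>>> send_rows --pt "-0.3 0.006 0.032 -0.03 0.0003" --pt "-0.3 0 0 0 0"

```text
time: 8.15
position: [0.4849, 0.1997, 0.1237]
ee_rot: [0.102, 0.677, -0.104, 0.721]
wrist_force: [-0.9, -0.7, -4.7]
opening: 0.537
```

```bash
python3 st.py; python3 - <<'E'
from h import *
im=imaging.capture("wrist");cv2.imwrite("pics/w5.png",im[:,:,::-1])
im=imaging.capture("side");cv2.imwrite("pics/s5.png",cv2.resize(im[90:240,180:350,::-1],None,fx=4,fy=4,interpolation=cv2.INTER_CUBIC))
E
```

```text
8.15 [0.48485226 0.19965853 0.12373187] tool y yaw 73.27558803031295 [-0.88991461 -0.66699728 -4.69921667] [-0.04333426  0.07457288  0.00578883] 0.5366445913138873
tilt [ 0.06198206 -0.01116841 -0.99801477]
```

View pics/w5.png

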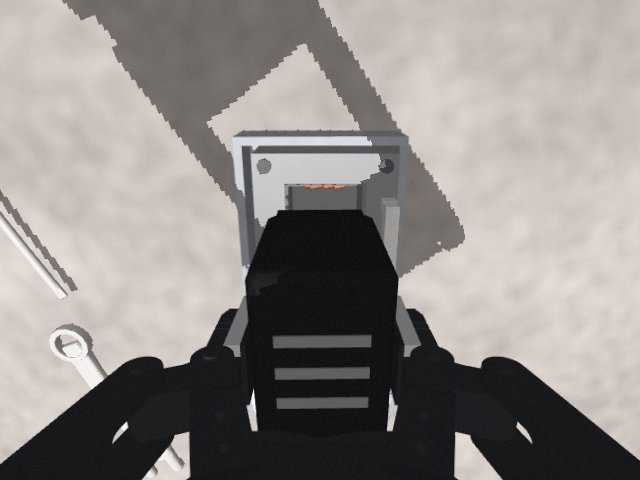

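View pics/s5.png

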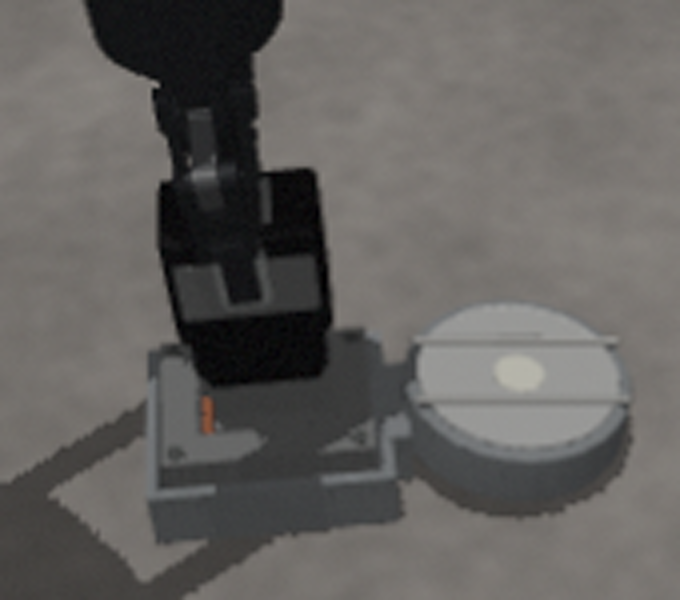

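```bash
python3 - <<'E'
from h import *
im=cv2.imread("pics/w5.png");cv2.imwrite("pics/w5z.png",cv2.resize(im[120:280,230:420],None,fx=4,fy=4,interpolation=2))
C=cam("wrist")
yw=np.radians(-16.6);ex=np.array([np.cos(yw),np.sin(yw),0]);ey=np.array([-np.sin(yw),np.cos(yw),0])
c0=np.array([.4833,.2008,0])
pts=[a*ex*.0312+b*ey*.0212+c0+[0,0,z] for z in (.039,.043,.047) for a,b in ((-1,-1),(-1,1))]
print(w2pix(C,np.array(pts)))
for uv in ((264,166),(386,166)):
    for z in (.041,.045): print(uv,z,(pix2w(C,uv,z)-c0)@ey,(pix2w(C,uv,z)-c0)@ex)
E
```

```text
[[282.58130674 182.32594795]
 [357.03990018 182.02899731]
 [281.98913627 183.99391617]
 [357.69550009 183.68979205]
 [281.37686809 185.7189167 ]
 [358.3733362  185.40729337]]
(264, 166) 0.041 -0.031026292996299294 -0.041007189687539185
(264, 166) 0.045 -0.030479365223304043 -0.04178893006208221
(386, 166) 0.041 0.03693029656948711 -0.040774304133206214
(386, 166) 0.045 0.036246330754771586 -0.0415602627496789
```

View pics/w5z.png

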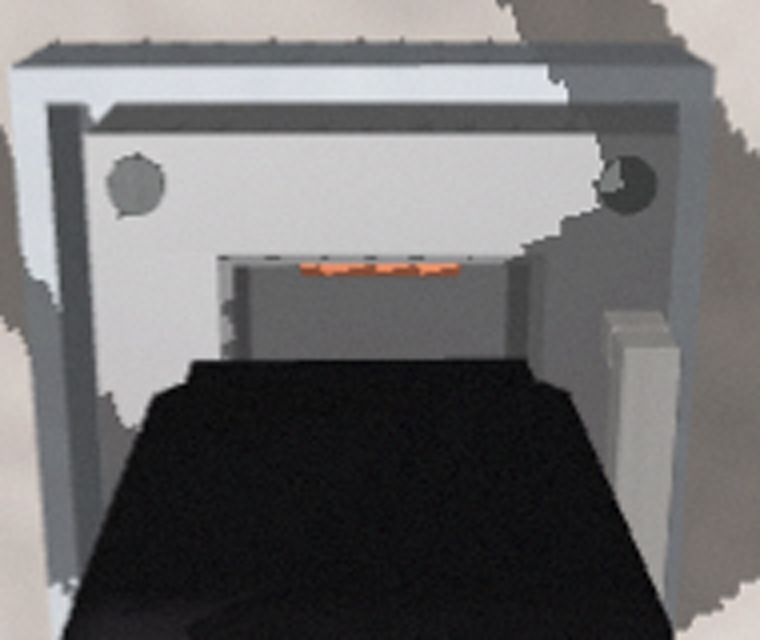

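>>> send_rows --pt "-0.3 0.0015 0.015 -0.01 0.0003" --pt "-0.3 0 0 0 0"

```text
time: 8.45
position: [0.4889, 0.2037, 0.126]
ee_rot: [0.103, 0.674, -0.101, 0.725]
wrist_force: [-0.1, -0.8, -5.2]
opening: 0.537
```

```bash
python3 st.py; python3 - <<'E'
from h import *
im=imaging.capture("wrist");cv2.imwrite("pics/w6z.png",cv2.resize(im[120:280,230:420,::-1],None,fx=4,fy=4,interpolation=2))
E
```

```text
8.45 [0.48894261 0.2036952  0.12598104] tool y yaw 73.3997421879697 [-0.10550856 -0.82306634 -5.23299266] [-0.00779323  0.03334659 -0.02100992] 0.5367324976130984
tilt [ 0.07116331 -0.00839544 -0.99742935]
```

View pics/w6z.png

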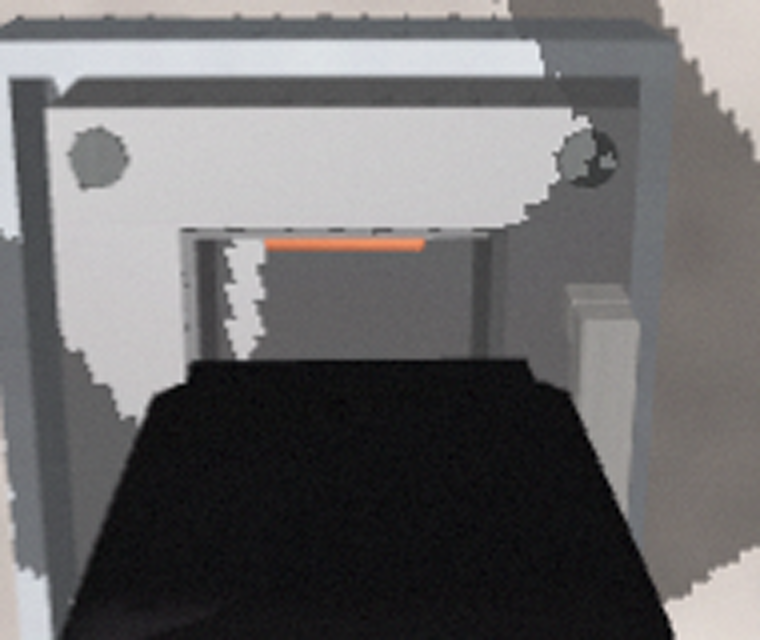

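>>> send_rows --pt "-0.3 -0.022 -0.007 -0.01 0.0"

```text
time: 8.6
position: [0.486, 0.2027, 0.1251]
ee_rot: [0.103, 0.673, -0.101, 0.726]
wrist_force: [0.4, -0.4, -4.1]
opening: 0.537
```

```bash
python3 st.py; python3 - <<'E'
from h import *
im=imaging.capture("wrist");cv2.imwrite("pics/w7z.png",cv2.resize(im[120:280,230:420,::-1],None,fx=4,fy=4,interpolation=2))
E
python3 st.py
```

```text
8.6 [0.48596788 0.20272517 0.12512192] tool y yaw 73.42692033337244 [ 0.43014307 -0.38591538 -4.1242077 ] [ 0.02710237  0.12554109 -0.02373906] 0.5368811967000469
tilt [ 0.07438136 -0.00757979 -0.99720106]
8.65 [0.48402576 0.20211106 0.12443525] tool y yaw 73.42232840327273 [-1.61487536 -0.24293202 -5.05550879] [0.04744963 0.15548421 0.00676494] 0.5378795062218295
tilt [ 0.07164259 -0.00847479 -0.99739436]
```

View pics/w7z.png

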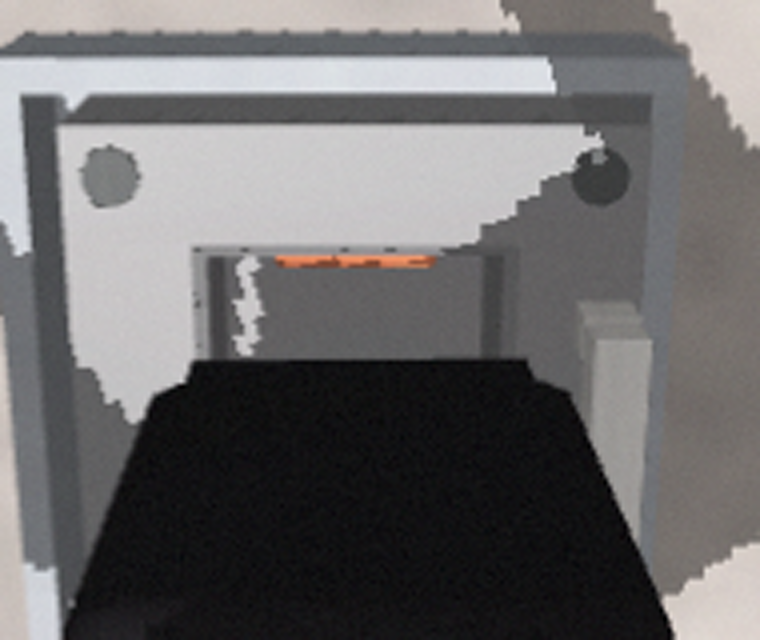

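>>> send_rows --pt "-0.3 0.003 0.0025 -0.07 0.0"

```text
time: 8.75
position: [0.4856, 0.203, 0.112]
ee_rot: [0.103, 0.672, -0.101, 0.726]
wrist_force: [1.1, 0.3, -5.4]
opening: 0.537
```

```bash
cat > settle.py <<'E'
import sys
from h import *
for _ in range(int(sys.argv[1])): im=imaging.capture("wrist")
if len(sys.argv)>2: 
    im=imaging.capture("wrist");cv2.imwrite(f"pics/{sys.argv[2]}.png",cv2.resize(im[120:280,230:420,::-1],None,fx=4,fy=4,interpolation=2))
s=status.read_state();M=R.from_quat(s["ee_rot"]).as_matrix()
yw=np.radians(-16.6);ex=np.array([np.cos(yw),np.sin(yw),0]);ey=np.array([-np.sin(yw),np.cos(yw),0])
d=s["position"]-[.4833,.2008,0]
np.set_printoptions(precision=4,suppress=True)
print(s["time"],s["position"],"x'y' mm",d@ex*1e3,d@ey*1e3,"yaw",np.degrees(np.arctan2(M[1,1],M[0,1])),"F",s["wrist_force"],"F x'y'",s["wrist_force"]@ex,s["wrist_force"]@ey,"T",s["ft_torque"],s["opening"],"tilt",M[:2,0])
E
python3 settle.py 0; python3 settle.py 2
```

```text
8.75 [0.4856 0.203  0.112 ] x'y' mm 1.5445603663345404 2.7664825620970825 yaw 73.4352967133816 F [ 1.0823  0.2732 -5.4476] F x'y' 0.959177015594274 0.5709820619033884 T [ 0.0155  0.0237 -0.0213] 0.536928319683594 tilt [ 0.0753 -0.0073]
8.85 [0.4829 0.2021 0.1092] x'y' mm -0.7751805746043481 1.1041606730443634 yaw 73.42598994800608 F [-0.1609 -0.0879 -5.1962] F x'y' -0.12905836796898174 -0.13017712578395077 T [ 0.0307  0.0726 -0.0183] 0.54206581412212 tilt [ 0.0683 -0.0096]
```

```bash
python3 settle.py 1; python3 settle.py 1; python3 settle.py 1
```

```text
8.9 [0.4833 0.2022 0.1098] x'y' mm -0.36913563429813173 1.3365041403342446 yaw 73.42333304885052 F [-0.2062 -0.1039 -3.8917] F x'y' -0.1678880638461463 -0.1584604199684183 T [ 0.021   0.0886 -0.0434] 0.5353090344707387 tilt [ 0.0691 -0.0094]
8.95 [0.484  0.2024 0.1102] x'y' mm 0.18684649687607113 1.7358581445673167 yaw 73.42788610675389 F [-0.46   -0.3499 -4.9299] F x'y' -0.34089814632732834 -0.46674276909029816 T [0.0498 0.0811 0.0381] 0.5339735027784461 tilt [ 0.0703 -0.0089]
9.0 [0.4845 0.2026 0.1106] x'y' mm 0.6342592489691267 2.0210469474459463 yaw 73.42556351457624 F [-0.0694 -0.3343 -3.5713] F x'y' 0.028991116709364047 -0.34016476540861845 T [ 0.0087  0.1158 -0.0075] 0.5411978123179192 tilt [ 0.0714 -0.0086]
```

```bash
python3 settle.py 3; python3 settle.py 3; python3 settle.py 2 w8z
```

```text
9.15 [0.485  0.2027 0.1109] x'y' mm 1.0788326676875497 2.3460666564439134 yaw 73.42323150608046 F [ 0.058   1.1141 -5.128 ] F x'y' -0.26269324522822857 1.0842622798177604 T [0.014  0.117  0.0202] 0.5349247323495658 tilt [ 0.0725 -0.0082]
9.3 [0.4849 0.2027 0.1108] x'y' mm 0.9846817173410695 2.259224578699581 yaw 73.42171875643824 F [-0.1506  0.14   -4.5827] F x'y' -0.18425824796066317 0.09110915997095295 T [ 0.0424  0.095  -0.026 ] 0.536900228896338 tilt [ 0.0723 -0.0083]
9.45 [0.4847 0.2026 0.1106] x'y' mm 0.8285793647417492 2.1372455808222925 yaw 73.41954606687229 F [-0.2277 -0.1927 -4.5676] F x'y' -0.16312525529459027 -0.249673945048229 T [0.0017 0.0199 0.0174] 0.5397240286686119 tilt [ 0.0718 -0.0084]
```

View pics/w8z.png

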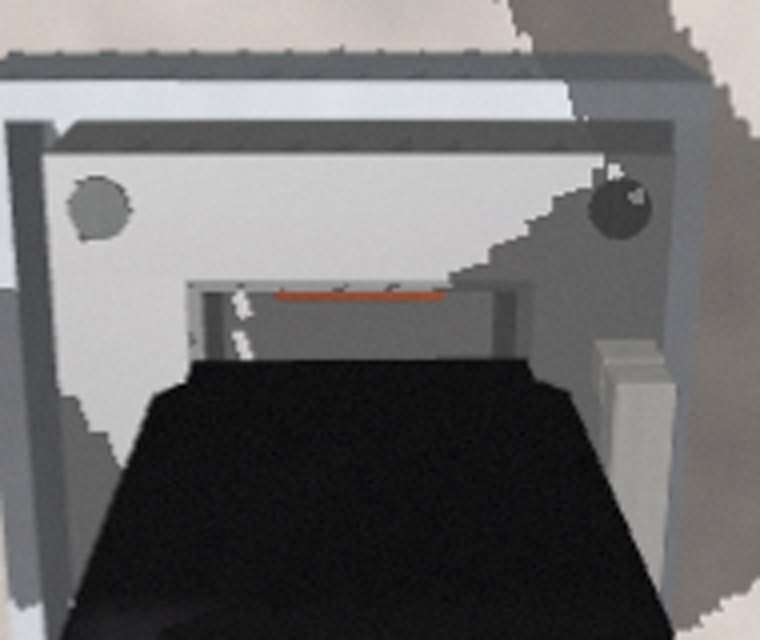

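>>> send_rows --pt "-0.3 0 0 -0.05 0.0"

```text
time: 9.55
position: [0.486, 0.2031, 0.1015]
ee_rot: [0.103, 0.673, -0.101, 0.726]
wrist_force: [0.4, -0.8, -4.2]
opening: 0.537
```

```bash
python3 settle.py 3; python3 settle.py 4;python3 settle.py 4
```

```text
9.7 [0.4837 0.2023 0.0995] x'y' mm -0.026123638479126382 1.5185443299587968 yaw 73.41657992145916 F [-0.875   0.2413 -4.9281] F x'y' -0.9074348908913135 -0.018713813462240263 T [ 0.0063  0.0747 -0.0718] 0.5380471775095663 tilt [ 0.0695 -0.0092]
9.9 [0.4848 0.2027 0.1005] x'y' mm 0.9271270488869762 2.2129883092759095 yaw 73.41955075006979 F [-0.8425  0.2645 -4.9993] F x'y' -0.8829181015088368 0.012822624236269621 T [0.0133 0.1163 0.0187] 0.534948542588562 tilt [ 0.0719 -0.0084]
10.1 [0.4848 0.2027 0.1007] x'y' mm 0.9189597809766481 2.232216391010782 yaw 73.41941024522488 F [-0.1168  0.7348 -4.1286] F x'y' -0.32188788849380034 0.670834231492308 T [ 0.071   0.0778 -0.0295] 0.5429967543211843 tilt [ 0.0721 -0.0083]
```

>>> send_rows --pt "-0.3 -0.001 0 -0.04 0.0"

```text
time: 10.2
position: [0.4858, 0.2031, 0.0936]
ee_rot: [0.103, 0.673, -0.101, 0.726]
wrist_force: [-0.6, 0.5, -3.9]
opening: 0.538
```

```bash
python3 settle.py 3; python3 settle.py 5
```

```text
10.35 [0.4839 0.2024 0.092 ] x'y' mm 0.11830342113232281 1.7015170469849707 yaw 73.41628476379285 F [-0.0163  0.1932 -3.9964] F x'y' -0.07081763775650471 0.1804916746264014 T [-0.0139  0.0527 -0.0111] 0.5330291589940495 tilt [ 0.0705 -0.0089]
10.6 [0.4848 0.2027 0.0928] x'y' mm 0.8925545751291232 2.289451837432489 yaw 73.42072258355937 F [-0.5129 -0.1416 -4.5459] F x'y' -0.4511062944843609 -0.28222090096704555 T [0.0326 0.0766 0.0079] 0.5381365341690448 tilt [ 0.0725 -0.0082]
```

>>> send_rows --pt "-0.3 -0.001 -0.001 -0.04 0.0"

```text
time: 10.7
position: [0.4857, 0.203, 0.0856]
ee_rot: [0.103, 0.673, -0.101, 0.726]
wrist_force: [-0.6, -0.5, -1.9]
opening: 0.542
```

```bash
python3 settle.py 3; python3 settle.py 5
```

```text
10.85 [0.4839 0.2022 0.0841] x'y' mm 0.12888423600621643 1.5363095225346204 yaw 73.4212494400363 F [ 0.4654  0.8174 -5.2743] F x'y' 0.21243568209641756 0.916302096604261 T [-0.0383  0.1155 -0.0009] 0.5407315239438615 tilt [ 0.0708 -0.0088]
11.1 [0.4847 0.2026 0.0848] x'y' mm 0.8785216533122305 2.1086914189007175 yaw 73.42255431512297 F [-0.9521  0.4282 -3.9442] F x'y' -1.0347832927385894 0.13830119430794582 T [0.0366 0.0535 0.0018] 0.5384870174754955 tilt [ 0.0727 -0.0081]
```

>>> send_rows --pt "-0.3 -0.001 0 -0.03 0.0"

```text
time: 11.2
position: [0.4852, 0.2028, 0.0794]
ee_rot: [0.103, 0.673, -0.101, 0.726]
wrist_force: [-0.8, -0.1, 3.0]
opening: 0.535
```

```bash
python3 settle.py 2; python3 settle.py 5
```

```text
11.3 [0.4852 0.2028 0.0787] x'y' mm 1.2055406888835916 2.4748992033237496 yaw 73.41346814594297 F [ 1.718   0.7929 -5.1449] F x'y' 1.41983472032983 1.2506809607621507 T [ 0.2536 -0.0922 -0.0191] 0.537466087228737 tilt [ 0.0738 -0.0076]
11.55 [0.4851 0.2028 0.0788] x'y' mm 1.1501930656691792 2.4434964762230837 yaw 73.41860163060346 F [ 2.48    1.2086 -6.2225] F x'y' 2.0313720830795865 1.8667730322083593 T [ 0.3081 -0.2769 -0.0661] 0.5400009081452022 tilt [ 0.0735 -0.0077]
```

>>> send_rows --pt "-0.3 0 0 -0.025 0.0"

```text
time: 11.65
position: [0.4856, 0.203, 0.075]
ee_rot: [0.103, 0.673, -0.101, 0.726]
wrist_force: [-2.4, 0.9, 9.5]
opening: 0.535
```

```bash
python3 settle.py 2; python3 settle.py 5
```

```text
11.75 [0.4853 0.203  0.074 ] x'y' mm 1.2728329385649824 2.7015819471412015 yaw 73.41489741647038 F [ 0.1066  1.0511 -2.4005] F x'y' -0.19812451357652494 1.0377471935642424 T [ 0.2228 -0.1866 -0.0653] 0.5372349952215352 tilt [ 0.0742 -0.0072]
12.0 [0.4853 0.203  0.074 ] x'y' mm 1.3004358179768636 2.6833329521469182 yaw 73.41511189956032 F [ 0.0523  0.947  -0.6663] F x'y' -0.22046109312601686 0.9224898269568773 T [ 0.2957 -0.1433 -0.0388] 0.5377638645253131 tilt [ 0.0741 -0.0073]
```

>>> send_rows --pt "-0.3 -0.001 -0.001 -0.02 0.0"

```text
time: 12.1
position: [0.4854, 0.203, 0.0707]
ee_rot: [0.103, 0.673, -0.101, 0.726]
wrist_force: [-0.7, 0.4, 5.5]
opening: 0.54
```

```bash
python3 settle.py 1; python3 settle.py 5
```

```text
12.15 [0.4853 0.2029 0.07  ] x'y' mm 1.271219289259909 2.5864346924665695 yaw 73.41519941713167 F [0.4875 1.0715 2.0935] F x'y' 0.16105179202526756 1.166085122426835 T [ 0.3181 -0.1457 -0.0091] 0.5390901950722397 tilt [ 0.0747 -0.007 ]
12.4 [0.4853 0.2029 0.0701] x'y' mm 1.3358220942814762 2.614411994327122 yaw 73.41055683187118 F [-0.2603  2.527   1.7236] F x'y' -0.9713509319278625 2.3473718395548366 T [ 0.3488 -0.0054 -0.1002] 0.5351485109916563 tilt [ 0.0744 -0.0071]
```

Look at the side view for the remaining gap, then continue in small steps.

>>> send_rows --pt "-0.3 -0.001 -0.003 -0.015 0.0"

```text
time: 12.5
position: [0.4853, 0.2026, 0.0675]
ee_rot: [0.104, 0.673, -0.101, 0.726]
wrist_force: [-1.2, 3.0, 4.4]
opening: 0.536
```

```bash
python3 settle.py 1; python3 settle.py 4;python3 - <<'E'
from h import *
im=imaging.capture("side");cv2.imwrite("pics/s9.png",cv2.resize(im[90:240,180:350,::-1],None,fx=4,fy=4,interpolation=cv2.INTER_CUBIC))
im=imaging.capture("wrist");cv2.imwrite("pics/w9.png",im[:,:,::-1])
E
```

```text
12.55 [0.4852 0.2025 0.067 ] x'y' mm 1.3281534742192604 2.203570017296963 yaw 73.40038561633165 F [0.7077 3.1588 2.9038] F x'y' -0.22423918816354596 3.229319811225463 T [ 0.5128 -0.0555 -0.0859] 0.5336997012906338 tilt [ 0.0747 -0.0066]
12.75 [0.4852 0.2025 0.067 ] x'y' mm 1.341546230512588 2.1937533189937604 yaw 73.4022404384497 F [0.0328 3.5522 1.8695] F x'y' -0.9834087332222395 3.4135495091799206 T [ 0.5542  0.0209 -0.0163] 0.5376795913703242 tilt [ 0.0745 -0.0068]
```

View pics/s9.png

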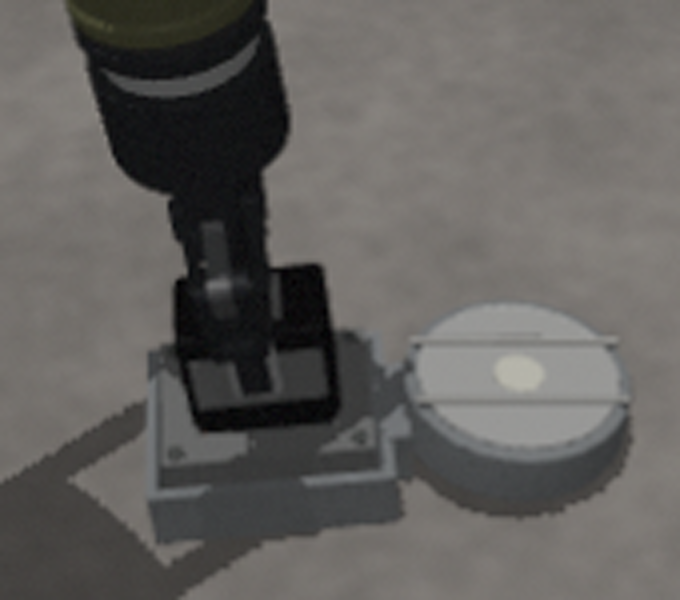

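View pics/w9.png

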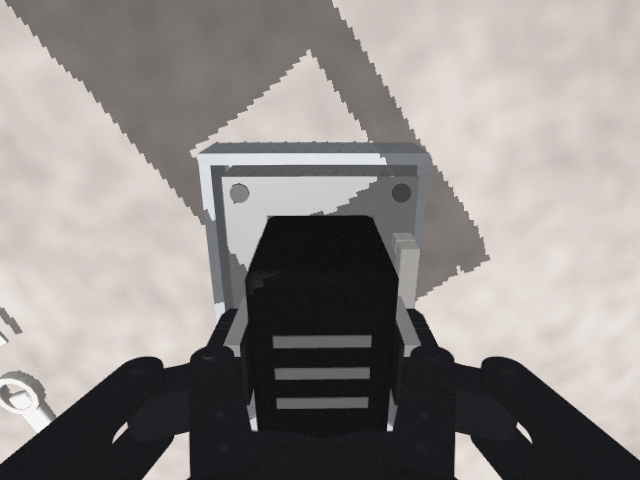

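>>> send_rows --pt "-0.3 0 0.002 -0.015 0.0"

```text
time: 12.95
position: [0.4862, 0.2025, 0.0653]
ee_rot: [0.103, 0.672, -0.101, 0.726]
wrist_force: [-1.8, -4.1, 34.1]
opening: 0.539
```

```bash
python3 settle.py 1; python3 settle.py 4
```

```text
13.0 [0.4863 0.2024 0.0654] x'y' mm 2.3838638382083612 2.3498191649798805 yaw 73.47589186356362 F [-1.6672 -0.1104 12.6094] F x'y' -1.5661524387171941 -0.5821298479463746 T [-0.1469  0.4208 -0.0364] 0.5364483032445826 tilt [ 0.0768 -0.008 ]
13.2 [0.4862 0.2024 0.0654] x'y' mm 2.332133176194948 2.3510489976200675 yaw 73.45958883585494 F [-0.5521 -1.5211 13.0336] F x'y' -0.09449494913286977 -1.615384079568892 T [-0.2246  0.3045 -0.0196] 0.5376837856485882 tilt [ 0.0769 -0.0076]
```

>>> send_rows --pt "-0.3 -0.003 0 -0.008 0.0"

```text
time: 13.3
position: [0.4863, 0.2022, 0.0654]
ee_rot: [0.103, 0.671, -0.1, 0.727]
wrist_force: [-3.8, 1.2, 16.7]
opening: 0.538
```

```bash
python3 settle.py 0; python3 settle.py 1; python3 settle.py 3 ; python3 - <<'E'
from h import *
im=imaging.capture("side");cv2.imwrite("pics/s10.png",cv2.resize(im[90:240,180:350,::-1],None,fx=4,fy=4,interpolation=cv2.INTER_CUBIC))
im=imaging.capture("wrist");cv2.imwrite("pics/w10.png",im[:,:,::-1])
E
```

```text
13.3 [0.4863 0.2022 0.0654] x'y' mm 2.505542879568929 2.244407831304875 yaw 73.47153263565185 F [-3.8141  1.2008 16.6564] F x'y' -3.9981950395289134 0.06111487805944214 T [ 0.3128  0.7551 -0.0096] 0.5378214111497776 tilt [ 0.0789 -0.0076]
13.35 [0.4862 0.2023 0.0654] x'y' mm 2.371746899338144 2.261153741871383 yaw 73.47007164455017 F [-1.8697  0.3577 14.916 ] F x'y' -1.8939499131985498 -0.19133172105996676 T [ 0.1064  0.55   -0.0074] 0.5407923674345569 tilt [ 0.0788 -0.0075]
13.5 [0.4862 0.2023 0.0654] x'y' mm 2.3745387183521034 2.2547465027562925 yaw 73.48057177669347 F [-2.5645  1.1248 15.1154] F x'y' -2.778909818511294 0.3452783177373998 T [ 0.1191  0.5595 -0.0544] 0.5341818096159916 tilt [ 0.0788 -0.0076]
```

View pics/s10.png

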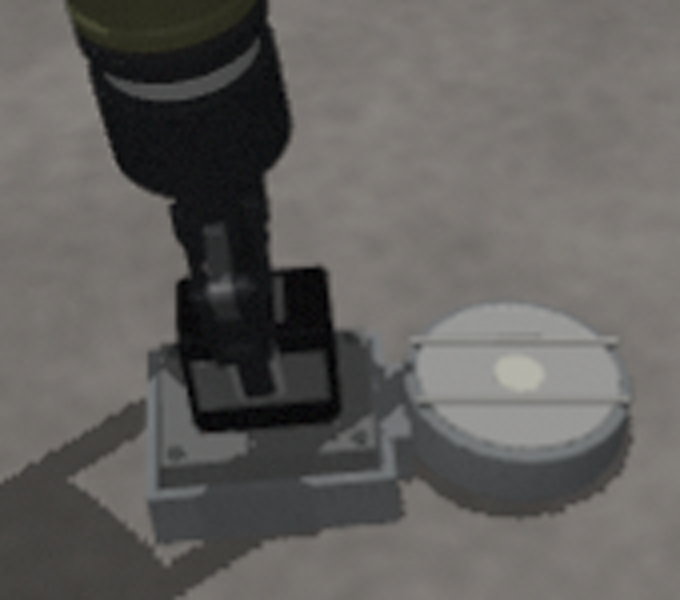

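View pics/w10.png

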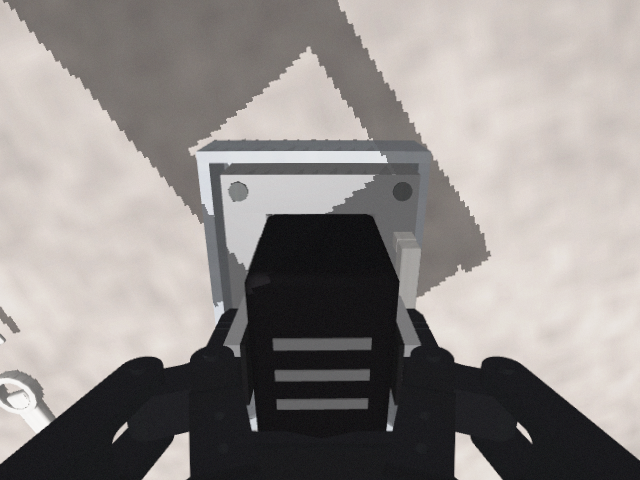

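>>> send_rows --pt "-0.3 0 0 0 0" --pt "0.2 0 0 0 0" --pt "0.45 0 0 0 0" --pt "0.7 0 0 0 0" --pt "0.9 0 0 0 0"

```text
time: 14.1
position: [0.4852, 0.2011, 0.0641]
ee_rot: [0.102, 0.672, -0.101, 0.727]
wrist_force: [-0.2, 0.8, 0.0]
opening: 0.947
```

```bash
python3 settle.py 2; python3 settle.py 3 ; python3 - <<'E'
from h import *
im=imaging.capture("side");cv2.imwrite("pics/s11.png",cv2.resize(im[90:240,180:350,::-1],None,fx=4,fy=4,interpolation=cv2.INTER_CUBIC))
im=imaging.capture("wrist");cv2.imwrite("pics/w11.png",im[:,:,::-1])
E
```

```text
14.2 [0.4853 0.2012 0.0642] x'y' mm 1.8228208020631107 0.9585496633251687 yaw 73.5311645014957 F [ 0.0928 -0.4506  1.2744] F x'y' 0.21763478504257647 -0.4053057837536058 T [-0.0425  0.0303  0.0246] 0.9515288104365531 tilt [ 0.0768 -0.0096]
14.35 [0.4858 0.2015 0.0644] x'y' mm 2.151169222505929 1.4015944637784623 yaw 73.5283588769571 F [-0.3166 -0.0591  0.1549] F x'y' -0.2865724290193421 -0.14707656813473882 T [ 0.0201  0.0429 -0.0204] 0.9472077241436044 tilt [ 0.0777 -0.0091]
```

View pics/w11.png

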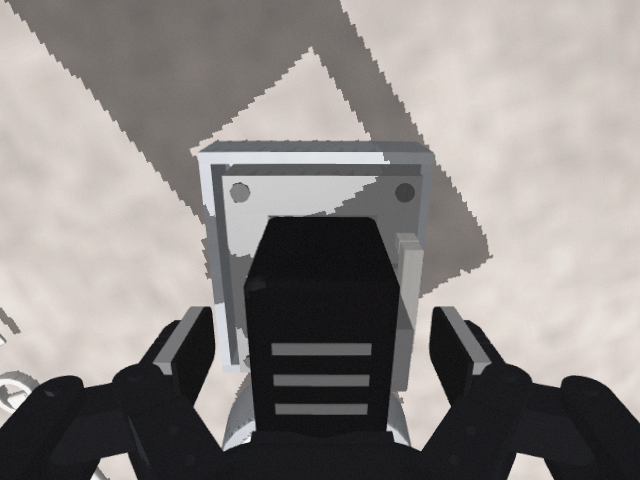

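>>> send_rows --pt "1 0 0 0.15 0" --pt "1 0 0 0.25 0" --pt "1 0 0 0.2 0" --pt "1 0.1 0 0.1 0" --pt "1 0.1 0 0 0"

```text
time: 14.95
position: [0.5213, 0.2005, 0.2089]
ee_rot: [0.101, 0.674, -0.101, 0.725]
wrist_force: [0.2, -0.2, 0.1]
opening: 0.997
```

```bash
python3 settle.py 8; python3 - <<'E'
from h import *
s=status.read_state(); im=imaging.capture("wrist");cv2.imwrite("pics/w12.png",im[:,:,::-1])
im=imaging.capture("side");cv2.imwrite("pics/s12.png",cv2.resize(im[90:240,180:350,::-1],None,fx=4,fy=4,interpolation=cv2.INTER_CUBIC))
C=cam("wrist",s)
print(w2pix(C,[[.4839,.2028,.101],[.4839,.2028,.042]]))
E
```

```text
15.35 [0.5173 0.1994 0.2034] x'y' mm 32.98045070264183 8.344039352254955 yaw 73.58506883410797 F [ 0.781   0.7148 -0.548 ] F x'y' 0.5442850644739925 0.9080984367129316 T [-0.0076  0.069  -0.0018] 0.9995503364042808 tilt [ 0.061  -0.0144]
[[310.60158916 178.11953388]
 [312.37915897 160.74059133]]
```

View pics/w12.png

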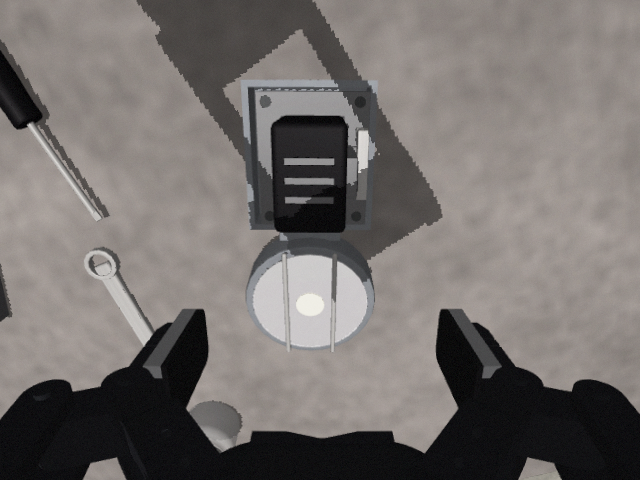

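View pics/s12.png

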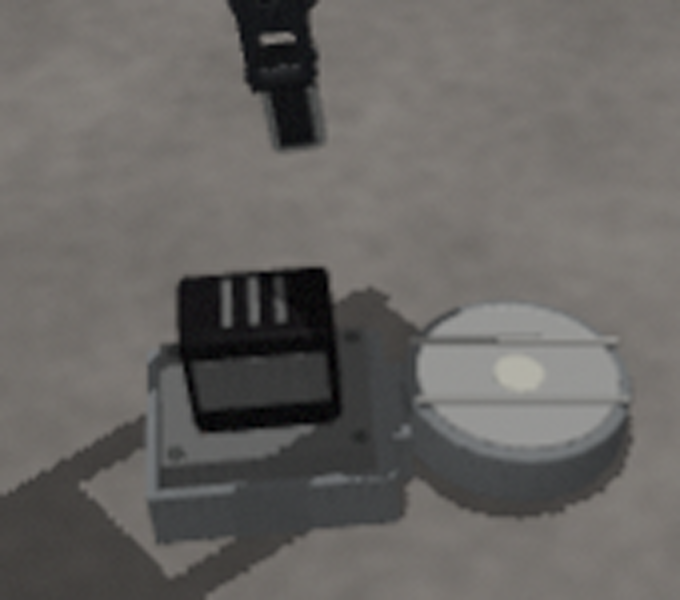

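```bash
python3 - <<'E'
import cv2
im=cv2.imread("pics/w12.png")
cv2.imwrite("pics/w12z.png",cv2.convertScaleAbs(cv2.resize(im[75:240,235:385],None,fx=3.6,fy=3.6,interpolation=2),alpha=1.6,beta=10))
im=cv2.imread("pics/s12.png");cv2.imwrite("pics/s12b.png",cv2.convertScaleAbs(im,alpha=1.8,beta=10))
E
```

```text
(no output)
```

View pics/w12z.png

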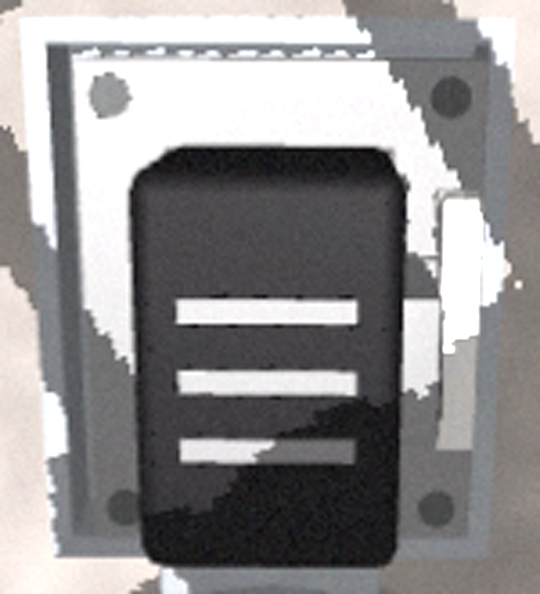

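View pics/s12b.png

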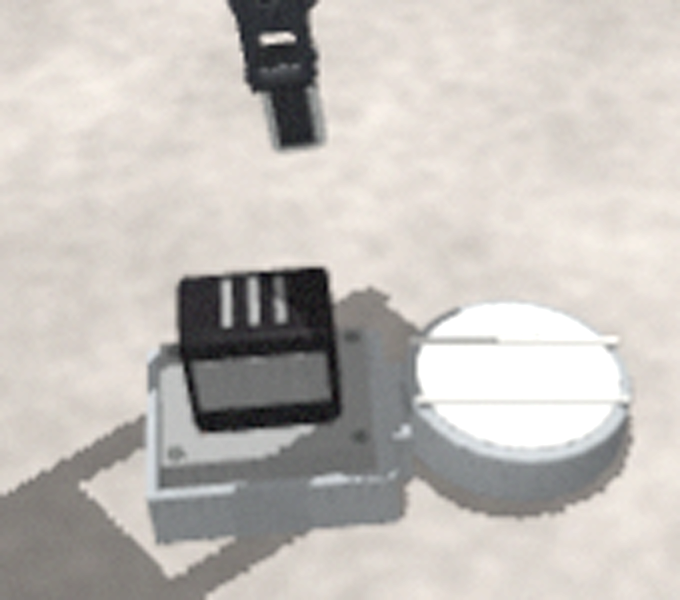

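>>> send_rows --pt "-1 -0.08 0.006 -0.1 0" --pt "-1 -0.08 0.007 -0.1 0" --grip_force 20

```text
time: 15.65
position: [0.4893, 0.2031, 0.1656]
ee_rot: [0.101, 0.674, -0.102, 0.725]
wrist_force: [-1.7, 0.1, -0.4]
opening: 0.693
```

```bash
python3 settle.py 10; python3 settle.py 4
```

```text
16.15 [0.4909 0.2032 0.1668] x'y' mm 6.54162789700248 4.504124612514235 yaw 73.54455159692927 F [-0.006   0.5085  0.4679] F x'y' -0.15105374149382736 0.4856128532194116 T [-0.0014  0.0004  0.0044] 0.0015083392744272173 tilt [ 0.0717 -0.0113]
16.35 [0.49   0.203  0.1662] x'y' mm 5.752574919096409 4.050460098525624 yaw 73.55118625454722 F [-0.9695 -0.1711 -0.6914] F x'y' -0.880216968020277 -0.44089680820468174 T [ 0.016   0.0298 -0.0212] -0.001586849728331782 tilt [ 0.0703 -0.0117]
```

>>> send_rows --pt "-1 -0.024 -0.005 -0.2 0"

```text
time: 16.45
position: [0.491, 0.204, 0.1307]
ee_rot: [0.103, 0.67, -0.1, 0.729]
wrist_force: [1.5, 0.5, -0.9]
opening: 0.001
```

```bash
python3 settle.py 10; python3 settle.py 4
```

```text
16.95 [0.4861 0.2024 0.1274] x'y' mm 2.2416505120597288 2.338159350788455 yaw 73.55495856809846 F [-0.1654 -0.4504  0.5043] F x'y' -0.02986233474526057 -0.47885125255358113 T [ 0.0267  0.0148 -0.0057] 0.0011009586514453646 tilt [ 0.0725 -0.0109]
17.15 [0.4854 0.2021 0.1267] x'y' mm 1.6383853341699117 1.8832686036014556 yaw 73.55463407686078 F [ 0.3386 -0.1663  0.7063] F x'y' 0.3719950173014623 -0.06258851836960333 T [0.0098 0.0873 0.0219] 0.0007370143621603917 tilt [ 0.071  -0.0115]
```

>>> send_rows --pt "-1 -0.002 -0.001 -0.09 0"

```text
time: 17.25
position: [0.4873, 0.2028, 0.1107]
ee_rot: [0.102, 0.672, -0.101, 0.727]
wrist_force: [0.6, -0.3, -0.6]
opening: 0.0
```

```bash
python3 settle.py 6; python3 settle.py 6
```

```text
17.55 [0.4854 0.2021 0.1091] x'y' mm 1.611023662473075 1.8038776947788693 yaw 73.55413905764624 F [-0.093  -0.4028  0.2595] F x'y' 0.025969673413250998 -0.4126037755756549 T [0.0704 0.0044 0.0287] 0.0023675521177727015 tilt [ 0.0716 -0.0112]
17.85 [0.4852 0.202  0.109 ] x'y' mm 1.497721095894458 1.709012079799798 yaw 73.5532044480374 F [ 0.8228 -0.6974  0.1746] F x'y' 0.9877785806644294 -0.43330729911433113 T [-0.0505  0.0374 -0.0046] -0.0017641191525136365 tilt [ 0.0716 -0.0113]
```

>>> send_rows --pt "-1 0 0 -0.012 0"

```text
time: 17.95
position: [0.4855, 0.2021, 0.1069]
ee_rot: [0.101, 0.673, -0.101, 0.725]
wrist_force: [0.5, 0.3, -0.7]
opening: -0.001
```

```bash
python3 settle.py 5; python3 settle.py 3
```

```text
18.2 [0.4851 0.202  0.1065] x'y' mm 1.4149333170013143 1.6857761070963222 yaw 73.55448627401047 F [-0.1476 -0.9099  0.5474] F x'y' 0.1185115145998236 -0.9141109202846336 T [0.0044 0.0228 0.0339] -0.00029504642523318 tilt [ 0.0714 -0.0113]
18.35 [0.4852 0.202  0.1066] x'y' mm 1.5079796025819097 1.691240950780301 yaw 73.55208538669149 F [ 0.5558 -0.0565  0.4423] F x'y' 0.5487378586819855 0.10464044516929825 T [-0.053   0.049  -0.0292] -0.0022776150747706152 tilt [ 0.0716 -0.0113]
```

>>> send_rows --pt "-1 0 0 -0.01 0"

```text
time: 18.45
position: [0.4855, 0.2021, 0.1048]
ee_rot: [0.101, 0.674, -0.101, 0.725]
wrist_force: [-0.3, -0.2, -1.1]
opening: -0.001
```

```bash
python3 settle.py 6
```

```text
18.75 [0.4852 0.202  0.1046] x'y' mm 1.50133619802269 1.7265496319922862 yaw 73.55303017626835 F [ 0.4088  0.238  -0.2742] F x'y' 0.3237696102138132 0.34485824021922773 T [ 0.021   0.0326 -0.004 ] 0.0001341763850296498 tilt [ 0.0716 -0.0113]
```

>>> send_rows --pt "-1 0 0 -0.006 0"

```text
time: 18.85
position: [0.4854, 0.2021, 0.1035]
ee_rot: [0.101, 0.674, -0.101, 0.725]
wrist_force: [0.1, 0.2, 0.9]
opening: -0.002
```

```bash
python3 settle.py 6
```

```text
19.15 [0.4852 0.202  0.1033] x'y' mm 1.4974809400867646 1.7106735325774616 yaw 73.55601668544098 F [ 0.1291  0.3872 -0.5001] F x'y' 0.013141606491610936 0.4079076135376567 T [0.008  0.0356 0.0037] -0.0007353795380912165 tilt [ 0.0715 -0.0113]
```

>>> send_rows --pt "-1 0 0 -0.006 0"

```text
time: 19.25
position: [0.4854, 0.2021, 0.1023]
ee_rot: [0.101, 0.674, -0.101, 0.725]
wrist_force: [-0.1, 0.1, 0.0]
opening: -0.003
```

```bash
python3 settle.py 6
```

```text
19.55 [0.4853 0.2021 0.1022] x'y' mm 1.5864850848321794 1.8024788180152196 yaw 73.55470857039006 F [-0.3306  0.6055  1.2072] F x'y' -0.489861947750851 0.48583173930033763 T [ 0.0418  0.0203 -0.0201] 0.003785588261565196 tilt [ 0.0718 -0.0112]
```

>>> send_rows --pt "-1 0 0 -0.005 0"

```text
time: 19.65
position: [0.4858, 0.2023, 0.1017]
ee_rot: [0.101, 0.673, -0.101, 0.725]
wrist_force: [-0.4, 0.6, 7.2]
opening: -0.0
```

```bash
python3 settle.py 6
```

```text
19.95 [0.4858 0.2024 0.1017] x'y' mm 1.9459968031568973 2.2434088720913854 yaw 73.55582274070538 F [-0.8685  0.2428  5.9273] F x'y' -0.9016943345846521 -0.015406919010963853 T [ 0.1643  0.089  -0.0644] 0.002104272665268575 tilt [ 0.0729 -0.0105]
```

>>> send_rows --pt "-1 0 0 -0.006 0"

```text
time: 20.05
position: [0.4864, 0.2028, 0.1015]
ee_rot: [0.102, 0.673, -0.101, 0.726]
wrist_force: [-3.1, 0.1, 14.6]
opening: -0.003
```

```bash
python3 settle.py 6
```

```text
20.35 [0.4862 0.2027 0.1016] x'y' mm 2.2334688486447707 2.6425947976779813 yaw 73.55488151422207 F [-1.3468  0.8094 10.6435] F x'y' -1.521929341514766 0.39087538051492415 T [0.0754 0.3761 0.0128] -0.002255475756762769 tilt [ 0.0743 -0.0099]
```

>>> send_rows --pt "-1 -0.004 -0.003 -0.008 0"

```text
time: 20.45
position: [0.4863, 0.2026, 0.1015]
ee_rot: [0.102, 0.672, -0.1, 0.727]
wrist_force: [-2.0, 0.7, 16.5]
opening: -0.005
```

```bash
python3 settle.py 0;python3 settle.py 4
```

```text
20.45 [0.4863 0.2026 0.1015] x'y' mm 2.3934359329642194 2.6101622735788186 yaw 73.55153257463971 F [-1.9664  0.6655 16.5149] F x'y' -2.0746029508962263 0.07598917616482885 T [0.0773 0.4191 0.0574] -0.004509510699744621 tilt [ 0.0767 -0.0088]
20.65 [0.4863 0.2026 0.1015] x'y' mm 2.3287969277814566 2.5710919961136303 yaw 73.55037954848895 F [-1.7735 -0.4686 12.0332] F x'y' -1.5657682301344422 -0.9557149000064519 T [ 0.0823  0.3831 -0.0437] -0.003738105638094359 tilt [ 0.0768 -0.0087]
```

>>> send_rows --pt "-1 0 0 0.1 0" --pt "-1 0 0 0.25 0" --pt "-1 0.05 0 0.25 0" --pt "0 0.1 0 0.1 0"

```text
time: 21.05
position: [0.5087, 0.2002, 0.2406]
ee_rot: [0.099, 0.677, -0.103, 0.722]
wrist_force: [1.2, -0.0, -0.3]
opening: 0.156
```

```bash
python3 settle.py 8; python3 - <<'E'
from h import *
im=imaging.capture("wrist");cv2.imwrite("pics/w13.png",cv2.convertScaleAbs(cv2.resize(im[60:260,220:420,::-1],None,fx=3,fy=3,interpolation=2),alpha=1.6,beta=10))
im=imaging.capture("top");cv2.imwrite("pics/t13.png",im[:,:,::-1])
E
```

```text
21.45 [0.506  0.1993 0.2342] x'y' mm 22.180710765800484 5.03027993449629 yaw 73.58306282053113 F [-0.1784  0.1427 -0.0374] F x'y' -0.21175328514048591 0.08580425401719986 T [ 0.0514 -0.0106  0.0021] 0.5004799144258125 tilt [ 0.0519 -0.0174]
```

View pics/w13.png

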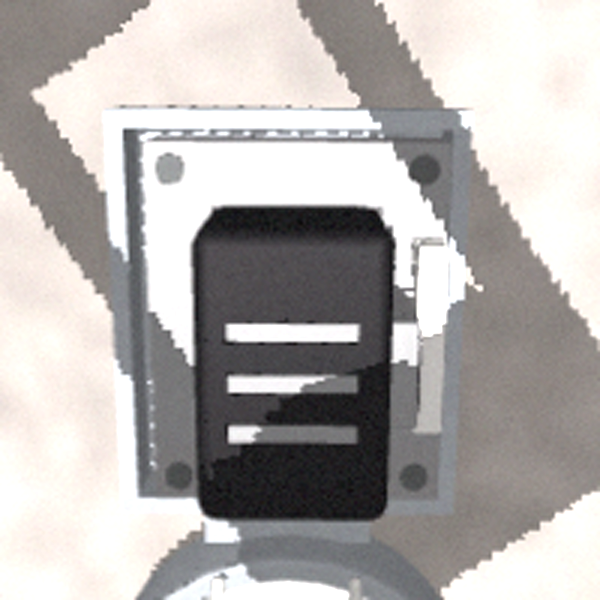

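View pics/t13.png

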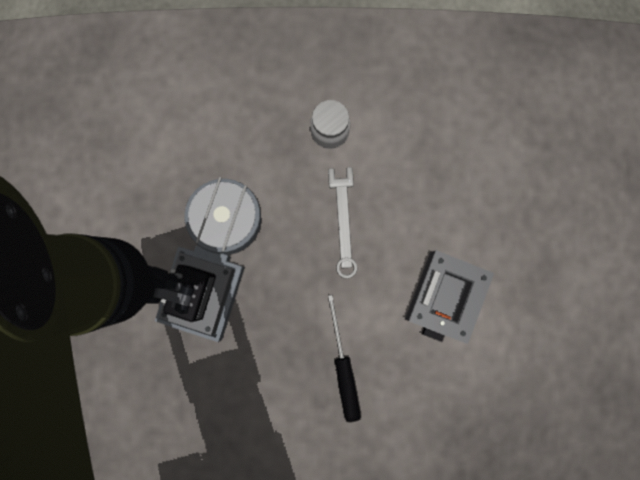

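The wrist view shows the pack seated in the lamp bay with its tab out to the catch bar. The top view shows the charger empty and the screwdriver, wrench and jar where they were. The arm is clear, so I'm handing in.

```bash
python3 -c "
from cell import workorder
print(workorder.job_done())"
```

```text
the job is handed in; nothing more can be done
None
```

The pack is out of the charger and home in the lamp bay, with its tab sprung out under the lamp's catch. I handed the job in at about 21.5 s, with the arm clear and touching nothing.

- **Taking it out:** I pinched the pack and tab at 23 N, and the opening showed the tab fully in. Lifting took at most about 12 N including the pack's weight, with no sign of the catch holding.
- **Putting it in:** I lined the pack up with the bay from the wrist camera. I lowered it in small steps until it stopped at a rim height of about 41 mm, roughly 4 mm below nominal, which agrees with the camera estimate. It held firm under 15–17 N. After letting go, I pressed the top with the shut fingers at up to 16.5 N, and it gave no further than its stop.
- **Last checks:** The wrist picture shows the tab out to the catch bar. The top picture shows the charger empty and the screwdriver, wrench and jar where they were.

**What was off:**
- When the shoulder met the rim, the wrist force briefly read 34 N, then settled at 13 N. That spike is above the 24 N forcing limit, so it may count against the job.
- The tool tilted several degrees during the work. The pack may have gone in about 1° off, and I could not measure from the pictures whether it now sits exactly level.

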